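Flip a drawer front over the step and punch its back

TASK

Push the drawer front up against the edge of the punch's base board until it stands up and tips over onto the board face down. Then slide it along the board into the channel, fully home against the end stop, press the punch's knob all the way down to mark the back, and let the knob come up again, leaving the drawer front there. Do not press the punch before the drawer front is in place, and leave the sanding block, tape measure, battery pack and block plane where they are.

Things in the scene. Friction and masses are not known exactly. Their poses are not given: they have to be found in the camera images.
- drawer_front: Wooden lipped drawer front, 130 (its x) x 120 (y) x 23 mm thick, 0.2 kg. Origin at its centre, half-way through the thickness; z comes out of the face (up at the start, with a dark line all round). The face slab is 9 mm thick; the paler back slab is 104 x 94 x 14 mm, so that a 13 mm lip overhangs all round, 14 mm above the bench. It starts flat, too wide to grip, up to 60 mm from the step.
- punch_station: Bench punch, fixed: plywood base board 190 (x) x 250 (y) x 25 mm thick with guide rails, an end stop and a grey frame with the plunger. Origin at the centre of the board's underside. Work runs along its -y axis: the drawer front starts on the bench beyond the +y edge (a plain upright step 25 mm high), tips over that edge on to the bare half of the board and is slid on to -y.
- step_edge (a point): Middle of the top edge of the step, at (0, 125, 25) mm in the board's frame; the step's face is the vertical plane y = 125 mm. Same axes as the board.
- seat (a point): Where the centre of the drawer front lies when home: (0, -5, 36.5) mm in the board's frame, same axes. The stop's face is at y = -65 mm; the channel is 142 mm wide between rails 14 mm high, from the stop to y = 0, then flares 14 mm wider each side up to y = 27 mm. The grey arm overhangs it to y = -16 mm, 74 mm above the bench.
- plunger (a joint): Travel of the punch plunger: 0 up, 0.016 m fully down against its stop. A spring returns it: 3.5 N to start it, 9 N fully down.
- knob_top (a point): Middle of the top of the black round knob of the plunger, 44 mm in diameter; at rest at (0, -35, 160) mm in the board's frame. It goes straight down when pressed.
- sanding_block: Bystander: cork sanding block, 66 x 113 x 28 mm, lying on the bench near its front edge to the right. Origin at the centre of its underside.
- tape_measure: Bystander: yellow tape measure, 73 x 76 x 36 mm, behind the work. Origin at the centre of its underside.
- battery_pack: Bystander: black tool battery, 74 x 115 x 58 mm, behind the work. Origin at the centre of its underside.
- block_plane: Bystander: small block plane, 51 x 160 x 50 mm, on the bench to the right. Origin at the centre of its underside.

How it is judged:
By the outcome, as a careful person would: the job done as asked, in the order asked, and still so for the second after the job is handed in, with the robot touching nothing.
It also fails if it takes over 72 s, if anything falls off the work surface, if the arm or the gripper's body presses on something with over 40 N, if the wrist force passes 120 N, or if a joint passes its speed limit or range.

ROBOT

A 7-joint arm with a two-finger parallel gripper is mounted at the origin on a cart in front of the work surface, level with it; the furniture and walls round the work are solid. World frame = base frame: x ahead of the robot, y to its left, z up, the work surface at z = 0. Lengths are in m, angles in degrees, forces in N, time in s.
With the tool pointing down it reaches from about 0.35 to 0.9 m from the base axis. Payload 19.9 kg.
Tool frame: the origin (TCP) lies midway between the tips of the shut fingers; the grasp point (between the pads) lies 19 mm behind it; z points along the fingers, y is the line along which they close (so a half turn about z gives the same grasp; the last joint's range is limited). The gripper opens to 85 mm and grips with 20 to 120 N. Pads are 22 mm wide; open, the fingers measure 114 mm over their backs; the gripper's body (76 mm by 85 mm) begins 54 mm behind the grasp point. The pads swing forward as they close: fully open they stand 13 mm farther back than shut.
Start: joints at [-73.997, 23.915, -0.59, 92.452, 0.269, 63.638, -3.037], TCP at [0.197, 0.593, 0.231] pointing down, gripper open.
Joint ranges: [-161.28, 161.28], [-22.2, 115.67], [-73.04, 71.86], [3.21, 147.25], [-68.34, 248.33], [10.77, 114.83], [-161.83, 161.83]. Speed limits (degrees/s): [108.29, 108.29, 136.94, 136.94, 172.46, 172.46, 172.46].

INTERFACE

Orientations are given as [roll, pitch, yaw] about the fixed x, y, z axes, in that order (R = Rz(yaw) Ry(pitch) Rx(roll)).
In Python, from workcell import get_obs, capture, manip gives the robot as it stands.
- The arm moves only by the tool jog_arm, never from a script. Its arguments are lists of equal length, an entry for each row: "linear": the shift along the tool's x, y, z in m, a list of three; "turn": the turn, a rotation vector about the tool's x, y, z in degrees, a list of three. A call has 1 to 8 rows; each row shifts and turns the commanded pose from where the row before left it, along the tool's axes as they then stand; what a row does not reach is not made up. A row lasts 1/10 s, in which the tool goes at most 50 mm and 8.59 degrees, less where a joint would pass 70% of its speed; a pose out of reach is approached as far as the arm can. A call with a gripper value outside its range is refused whole. "gripper" is the closure in counts, from 0 (fully open) to 255 (shut), set as the call begins (left out, the last holds). The fingers move at their own pace and stop on an object; "grip_force" is the grip in N (left out, the last holds). Time passes only in rows, so rows that do not move let the fingers close. It gives the time, the measured TCP pose, the force, the opening and the grip force at its end, in the units of the state.
- get_obs(): the state, without advancing time (a new reading comes with each control period).
- capture(name): name is "side" or "top" or "wrist"; returns a dict with "color" (384x512x3 uint8, red, green, blue), "range_z" (384x512 float32, m along the optical axis (not along the pixel's ray), 0 where there is no reading), "fx", "fy", "cx", "cy" (pixels), "rvec" (rotation vector, rad) and "tvec" (3), from world to camera coordinates, as OpenCV has them; the wrist camera has in their place "T_tool_cam" (4x4, takes a point from camera to tool coordinates, whose origin is the TCP and whose axes are the flange's). Camera axes: x right, y down, z forward; pixel columns grow to the right and rows downward; lengths in m; the calibration is good to about 2 mm. A picture is of the moment at which its call begins: read the wrist's pose just before it.
- manip.finish_job(): hands the job in; it is judged then, once.
The state is a dict: "t": time; "qpos": joint angles; "dq": joint speeds; "tau": joint torques, N m; "position": TCP position; "eef_rot": TCP orientation; "force": force on the tool from outside, world axes, zero at the start; "torque": the same for the moment, N m; "width": finger opening in m; "grasp_force": force on a finger pad.
Only numpy, scipy, OpenCV 4.12 (cv2) and the standard library are available. Lean on these libraries where they do the work, as an engineer would, in place of code of your own. Each camera call takes 0.05 s, during which the arm holds its last target. There are 200 camera calls.

## Working session

There is one attempt and no reset: what is moved stays moved. The work goes in short steps, Python scripts to look and compute and a tool call to move; the robot and the scene stay as the last step left them, time stands still between calls to the robot, and variables do not carry over. Pictures are saved under pics/ and viewed, at most 10 in all, crops included, and the job is handed in when it is done.

Besides the shell and the picture viewer there is one more tool, called after "Call:" as name(argument=value, ...) on one line, values as JSON. jog_arm: Moves the arm, as the interface text tells. Its arguments: {"type":"object","properties":{"linear":{"type":"array"},"turn":{"type":"array"},"gripper":{"type":"number"},"grip_force":{"type":"number"}},"required":["linear","turn"]}

```bash
mkdir -p pics
cat > h.py <<'E'
import numpy as np, cv2
from scipy.spatial.transform import Rotation as R
from workcell import get_obs, capture, manip
def world(c):
    v,u=np.mgrid[0:384,0:512]; z=c["range_z"]
    P=np.stack([(u-c["cx"])/c["fx"]*z,(v-c["cy"])/c["fy"]*z,z],-1)
    Rm=cv2.Rodrigues(np.array(c["rvec"],float))[0]
    W=(P-np.array(c["tvec"]).ravel())@Rm
    W[z==0]=np.nan
    return W
def save(c,n): cv2.imwrite("pics/"+n+".png",c["color"][:,:,::-1])
E
python3 - <<'E'
from h import *
o=get_obs();print(o)
cs=[capture(n) for n in("top","side")]
np.savez("c0.npz",t=world(cs[0]),s=world(cs[1]))
cv2.imwrite("pics/a.png",np.vstack([c["color"][:,:,::-1] for c in cs])[:, :] if 0 else cv2.resize(np.hstack([c["color"][:,:,::-1] for c in cs]),(800,300)))
save(cs[0],"top0")
E
```

```text
{'t': 0.0, 'qpos': array([-73.99663963,  23.94918965,  -0.59037448,  92.48658511,
         0.26884765,  63.63657347,  -3.03766613]), 'dq': array([-0.03074768,  0.07497978,  0.02231235,  0.01697485,  0.07962772,
       -0.06045853,  0.01419939]), 'tau': array([-7.16256545e-04, -8.64458656e+01,  6.78714830e-01, -4.34904742e+01,
        1.91004365e-02,  7.16418726e-03, -1.33965312e-05]), 'position': array([0.19698238, 0.59277684, 0.23063994]), 'eef_rot': array([-1.79929187e+02,  4.85238799e-03,  1.61618210e+02]), 'force': array([-0.06118048, -0.32670195, -0.00389641]), 'torque': array([-0.03833057,  0.00344575, -0.03285337]), 'grasp_force': 0.0, 'width': 0.08543912514252844}
```

View pics/a.png

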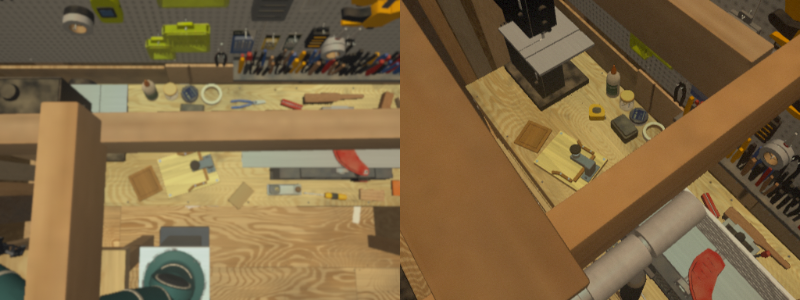

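View pics/top0.png

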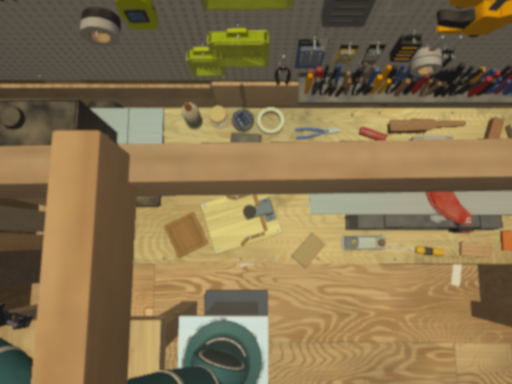

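The top view shows the drawer front at about (185,233), the board at (240,223) with its knob at (250,212), and timbers overhead. Next I measure these from depth.

Run:
```python
from h import *
d=np.load("c0.npz")
t=d["t"];s=d["s"]
f=lambda a:np.round(a,3)
for n,(u,v) in dict(drawer=(185,233),board=(215,212),knob=(250,211),arm=(266,209),beamH=(300,165),beamHl=(300,190),beamV=(90,230),beamVr=(128,230),beamVtop=(95,140)).items(): print(n,f(t[v,u]))
# fits
for W,nm in((t,"t"),(s,"s")):
  for lo,hi,name in((.015,.0215,"drawer?"),(.017,.03,"top20-27")):
    m=(W[...,2]>lo)&(W[...,2]<hi)&(W[...,0]>.3)&(W[...,0]<.85)&(W[...,1]<.6)&(W[...,1]>-.1)
    k,l,st,c=cv2.connectedComponentsWithStats(m.astype(np.uint8))
    for i in range(1,k):
      if st[i,4]>150:
        p=W[l==i]; r=cv2.minAreaRect(p[:,:2].astype(np.float32)*1000)
        print(nm,name,st[i],f(p.mean(0)),r)
# overhead beams
m=(t[...,2]>.3); print(f(np.nanpercentile(t[m],[1,50,99],axis=0)))
# crops
c=capture("side"); im=c["color"][120:280,120:300,::-1]
c2=capture("top"); im2=c2["color"][180:280,150:330,::-1]
cv2.imwrite("pics/b.png",np.hstack([cv2.resize(im,(405,360),interpolation=2),cv2.resize(im2,(395,220),interpolation=2)[:, :] if 0 else cv2.copyMakeBorder(cv2.resize(im2,(395,220),interpolation=2),0,140,0,0,0)]))
```

```text
drawer [0.441 0.14  0.024]
board [0.517 0.032 0.027]
knob [ 0.506 -0.098  0.158]
arm [ 0.518 -0.151  0.105]
beamH [ 0.446 -0.164  1.094]
beamHl [ 0.431 -0.169  1.038]
beamV [ 3.810e-01 -1.000e-03  1.165e+00]
beamVr [ 0.386 -0.003  1.087]
beamVtop [ 0.449 -0.     1.165]
t drawer? [173 216  35  43 343] [0.424 0.13  0.019] ((434.8765869140625, 139.240234375), (128.10369873046875, 119.47569274902344), 26.829204559326172)
t top20-27 [ 201  195   51   59 1981] [ 0.48  -0.012  0.024] ((483.71014404296875, -29.772415161132812), (190.00765991210938, 186.99424743652344), 17.026403427124023)
t top20-27 [ 164  212   44   47 1114] [0.434 0.139 0.022] ((435.45709228515625, 139.11331176757812), (129.71836853027344, 120.62158203125), 26.713680267333984)
s drawer? [152 157  38  40 446] [0.439 0.134 0.019] ((437.1113586425781, 136.4033203125), (128.81143188476562, 122.18846130371094), 25.944610595703125)
s top20-27 [154 102  88  39 226] [0.642 0.254 0.024] ((641.6583251953125, 259.54620361328125), (145.95635986328125, 324.0433044433594), 59.68899154663086)
s top20-27 [ 146  154   49   43 1078] [0.436 0.134 0.022] ((436.5505676269531, 135.6787109375), (132.45082092285156, 121.8456802368164), 26.955610275268555)
s top20-27 [ 171  168   58   61 1799] [ 0.468 -0.01   0.024] ((482.0181579589844, -20.850997924804688), (191.80796813964844, 165.9165802001953), 17.019302368164062)
[[ 0.073 -0.804  0.309]
 [ 0.463 -0.003  0.682]
 [ 0.942  0.553  1.165]]
```

View pics/b.png

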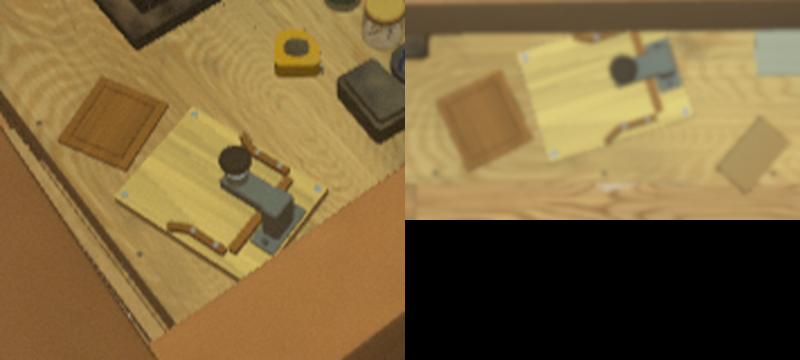

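The combined view confirms the board at yaw 17° and the drawer front squared about 10° off it, near the step. Now I fix the frames, check obstacles on the approach side and plan the first moves.

```bash
cat >> h.py <<'E'
YAW=17.; BX=np.array([np.cos(np.radians(YAW)),np.sin(np.radians(YAW)),0]); BY=np.array([-BX[1],BX[0],0])
BO=np.array([.457,.0593,0])-.125*BY
def b2w(p): return BO+p[0]*BX+p[1]*BY+np.array([0,0,p[2]])
def w2b(w): d=np.asarray(w)-BO; return np.stack([d@BX,d@BY,d[...,2]],-1)
def Rt(lean): return R.from_euler("xyz",[180,0,YAW+90],degrees=True)*R.from_rotvec([0,-lean,0],degrees=True)
def tcp(Q,lean,off=(-.011,0,-.013)): return b2w(Q)-Rt(lean).apply(off), Rt(lean)
def cur():
    o=get_obs(); return o["position"],R.from_euler("xyz",o["eef_rot"],degrees=True)
def plan(ts,start=None):
    p,r=start or cur()
    for P,Rr in ts:
        print(np.round(r.inv().apply(P-p),4).tolist(), np.round((r.inv()*Rr).as_rotvec(degrees=True),2).tolist(),"tcp",np.round(P,3)); p,r=P,Rr
E
python3 - <<'E'
from h import *
d=np.load("c0.npz")
W=np.concatenate([d["t"].reshape(-1,3),d["s"].reshape(-1,3)]);W=W[~np.isnan(W[:,0])]
H,_,_=np.histogram2d([0],[0])if 0 else (0,0,0)
for x in np.arange(.25,.85,.05):
  print(round(x,2),[ (lambda q: round(float(np.percentile(q,98)),2) if len(q)>2 else None)(W[(abs(W[:,0]-x)<.025)&(abs(W[:,1]-y)<.025)&(W[:,2]<.7),2]) for y in np.arange(.1,.65,.05)])
print(w2b([.436,.1375,.023]))
plan([tcp((0,.31,.15),0),tcp((0,.31,.15),20),tcp((0,.31,.012),20),tcp((0,.262,.011),20)])
E
```

```text
0.25 [-0.91, -0.91, -0.91, -0.91, -0.91, -0.91, -0.91, -0.91, -0.91, -0.9, -0.91]
0.3 [-0.91, -0.91, -0.9, -0.91, -0.91, -0.91, -0.91, -0.91, -0.91, -0.91, -0.91]
0.35 [0.0, 0.03, 0.01, 0.0, 0.0, 0.0, 0.0, 0.0, 0.0, 0.01, 0.0]
0.4 [0.03, 0.03, 0.03, 0.01, 0.01, 0.01, 0.01, 0.01, 0.01, 0.0, 0.01]
0.45 [0.03, 0.03, 0.03, 0.01, 0.01, 0.0, 0.01, 0.01, 0.01, 0.01, 0.0]
0.5 [0.03, 0.03, 0.03, 0.01, 0.01, 0.01, 0.0, 0.01, 0.01, 0.01, 0.0]
0.55 [0.03, 0.33, 0.33, 0.54, 0.55, 0.52, 0.49, 0.46, 0.43, 0.14, 0.0]
0.6 [0.01, 0.33, 0.33, 0.56, 0.64, 0.64, 0.68, 0.64, 0.42, 0.34, None]
0.65 [0.01, 0.33, 0.33, 0.64, 0.64, 0.68, 0.68, 0.64, None, None, None]
0.7 [0.04, 0.33, 0.33, 0.64, 0.64, 0.64, 0.64, 0.64, None, None, None]
0.75 [0.04, 0.33, 0.33, 0.33, 0.33, 0.33, 0.33, None, None, None, None]
0.8 [0.01, 0.33, 0.33, 0.33, 0.33, 0.33, 0.33, 0.33, None, None, None]
[0.00278107 0.20592284 0.023     ]
[-0.3015, -0.2645, 0.0941] [-0.04, 0.02, 54.62] tcp [0.4   0.247 0.137]
[-0.0051, 0.0, 0.003] [0.0, -20.0, 0.0] tcp [0.401 0.242 0.134]
[0.0472, -0.0, 0.1297] [0.0, 0.0, 0.0] tcp [ 0.401  0.242 -0.004]
[-0.0448, -0.0, 0.0174] [0.0, 0.0, 0.0] tcp [ 0.415  0.196 -0.005]
```

Call:
jog_arm(linear=[[-0.03, -0.026, 0.004], [-0.03, -0.026, 0.004], [-0.03, -0.026, 0.004], [-0.03, -0.026, 0.004], [-0.03, -0.026, 0.004], [-0.03, -0.026, 0.004], [-0.03, -0.026, 0.004], [-0.03, -0.026, 0.004]], turn=[[0, 0, 0], [0, 0, 0], [0, 0, 0], [0, 0, 0], [0, 0, 0], [0, 0, 0], [0, 0, 0], [0, 0, 0]], gripper=0)

```text
t: 1.0
position: [0.3598, 0.3185, 0.1992]
eef_rot: [180.0, 0.0, 161.6]
force: [1.9, 0.1, -0.3]
width: 0.0853
grasp_force: 0.0
```

Call:
jog_arm(linear=[[-0.03, -0.026, 0.006], [-0.03, -0.03, 0.006], [0, 0, 0], [0, 0, 0], [0, 0, 0], [0, 0, 0], [0, 0, 0], [0, 0, 0]], turn=[[0, 0, 0], [0, 0, 0], [0, 0, 8], [0, 0, 8], [0, 0, 8], [0, 0, 8], [0, 0, 8], [0, 0, 8]])

```text
t: 1.8
position: [0.3985, 0.2479, 0.1873]
eef_rot: [-180.0, 0.0, 113.3]
force: [0.5, -0.3, 0.4]
width: 0.0855
grasp_force: 0.0
```

Call:
jog_arm(linear=[[0, 0, 0], [0, 0, 0], [0, 0, 0], [0, 0, 0]], turn=[[0, 0, 6.6], [0, -8, 0], [0, -8, 0], [0, -4, 0]])

```text
t: 2.2
position: [0.3982, 0.2494, 0.1874]
eef_rot: [179.9, 20.3, 107.1]
force: [0.1, -0.8, 0.0]
width: 0.0854
grasp_force: 0.0
```

Run:
```python
from h import *
o=get_obs();print(o["t"],o["position"],o["eef_rot"],o["force"],o["qpos"])
plan([tcp((0,.31,.1),20),tcp((0,.31,.012),20)])
save(capture("side"),"c")
c=capture("wrist");print(np.round(c["T_tool_cam"],3).tolist());save(c,"w")
z=c["range_z"];v,u=np.mgrid[0:384,0:512];P=np.stack([(u-c["cx"])/c["fx"]*z,(v-c["cy"])/c["fy"]*z,z,z*0+1],-1)@c["T_tool_cam"].T
Q=P[...,:3];m=(z>0)&(Q[...,2]<.02)&(abs(Q[...,1])<.08)
k,l,st,_=cv2.connectedComponentsWithStats(m.astype(np.uint8))
for i in range(1,k):
  if st[i,4]>100:
    q=Q[l==i];print(st[i],np.percentile(q,[1,50,99],axis=0).round(3).tolist())
a=cv2.imread("pics/c.png");b=cv2.imread("pics/w.png");cv2.imwrite("pics/cw.png",np.hstack([cv2.resize(a[90:290,90:340],(400,320)),cv2.resize(b,(400,320))]))
```

```text
2.2 [0.39821869 0.2494401  0.18744272] [179.91587121  20.30326917 107.14377176] [ 0.09143975 -0.7732768   0.01911422] [-62.64578332  16.78043901  18.05083641 113.06957599  14.6191709
  61.32758083 -35.9417085 ]
[0.0283, 0.0005, 0.0998] [0.13, 0.3, 0.14] tcp [0.401 0.242 0.084]
[0.0301, -0.0, 0.0827] [0.0, 0.0, 0.0] tcp [ 0.401  0.242 -0.004]
[[0.001, -0.96, -0.279, 0.07], [1.0, 0.001, 0.001, -0.001], [-0.0, -0.279, 0.96, -0.142], [0.0, 0.0, 0.0, 1.0]]
[    0   242   512   142 39916] [[-0.011, -0.071, -0.098], [0.01, 0.0, -0.075], [0.019, 0.07, -0.019]]
```

View pics/cw.png

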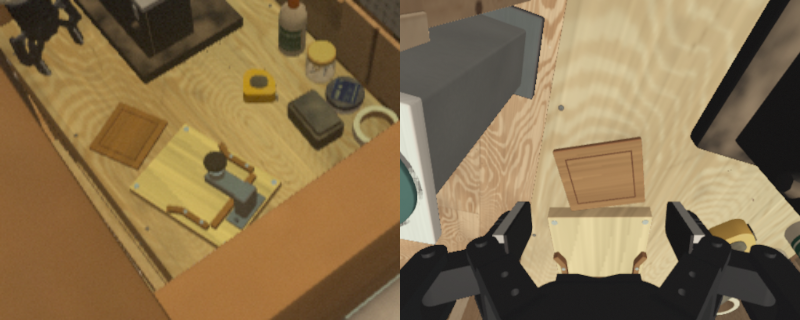

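The arm stands leaning, clear of everything. The wrist picture shows both fingertips beyond the drawer front's far edge, with nothing beneath them. Descending.

Call:
jog_arm(linear=[[0.012, 0, 0.036], [0.012, 0, 0.036], [0.012, 0, 0.036], [0.011, 0, 0.036], [0.009, 0, 0.025], [0.002, 0, 0.01], [0, 0, 0], [0, 0, 0]], turn=[[0, 0.3, 0], [0, 0, 0], [0, 0, 0], [0, 0, 0], [0, 0, 0], [0, 0, 0], [0, 0, 0], [0, 0, 0]])

```text
t: 3.1
position: [0.4009, 0.2424, 0.0003]
eef_rot: [179.9, 19.6, 107.0]
force: [-0.3, 0.2, -0.0]
width: 0.0854
grasp_force: 0.0
```

Run:
```python
from h import *
o=get_obs();print(o["position"],o["eef_rot"],o["force"])
plan([tcp((0,.28,.011),20),tcp((0,.26,.011),20),tcp((0,.245,.011),20)])
```

```text
[4.00913132e-01 2.42387797e-01 3.17446033e-04] [179.93125172  19.64834268 106.95236501] [-0.28156671  0.22422992 -0.01781845]
[-0.027, 0.0001, 0.0153] [0.05, -0.35, -0.05] tcp [ 0.41   0.213 -0.005]
[-0.0188, 0.0, 0.0068] [0.0, 0.0, 0.0] tcp [ 0.416  0.194 -0.005]
[-0.0141, 0.0, 0.0051] [0.0, 0.0, 0.0] tcp [ 0.42   0.18  -0.005]
```

Call:
jog_arm(linear=[[-0.014, 0, 0.008], [-0.013, 0, 0.007], [-0.004, 0, 0.0014], [-0.004, 0, 0.0014], [-0.004, 0, 0.0014], [-0.004, 0, 0.0014], [0, 0, 0], [0, 0, 0]], turn=[[0, 0, 0], [0, -0.3, 0], [0, 0, 0], [0, 0, 0], [0, 0, 0], [0, 0, 0], [0, 0, 0], [0, 0, 0]])

```text
t: 3.9
position: [0.4141, 0.197, -0.0056]
eef_rot: [-180.0, 20.0, 107.0]
force: [-1.0, 0.3, -0.5]
width: 0.0854
grasp_force: 0.0
```

Call:
jog_arm(linear=[[-0.003, 0, 0.001], [-0.003, 0, 0.001], [-0.003, 0, 0.001], [-0.003, 0, 0.001], [0, 0, 0]], turn=[[0, 0, 0], [0, 0, 0], [0, 0, 0], [0, 0, 0], [0, 0, 0]])

```text
t: 4.4
position: [0.4179, 0.1842, -0.0052]
eef_rot: [-180.0, 20.0, 107.0]
force: [-0.4, 1.0, 0.0]
width: 0.0855
grasp_force: 0.0
```

```bash
cat > look.py <<'E'
from h import *
import sys
o=get_obs();print(o["t"],o["position"],o["eef_rot"],"f",o["force"].round(1),"Q",(w2b(o["position"]+R.from_euler("xyz",o["eef_rot"],degrees=True).apply([-.011,0,-.013]))*1000).round(1))
for n in ("side","top"):
    c=capture(n); W=world(c); B=w2b(W); hsv=cv2.cvtColor(c["color"],cv2.COLOR_RGB2HSV)
    m=(B[...,2]>.012)&(B[...,2]<.024)&(abs(B[...,0])<.09)&(B[...,1]>.126)&(B[...,1]<.3)
    k,l,st,_=cv2.connectedComponentsWithStats(m.astype(np.uint8))
    i=1+np.argmax(st[1:,4]) if k>1 else 0
    if i:
        p=B[l==i]; print(n,st[i,4],cv2.minAreaRect((p[:,:2]*1000).astype(np.float32)),"z",np.percentile(p[:,2],[5,50,95]).round(4))
    if n=="side" and len(sys.argv)>1: cv2.imwrite("pics/"+sys.argv[1]+".png",cv2.resize(c["color"][110:260,130:330,::-1],(800,600)))
E
python3 look.py
```

```text
4.4 [ 0.41792532  0.18423239 -0.00521136] [-179.99082027   20.02076802  106.9815355 ] f [-0.4  1.   0. ] Q [ -0.8 250.   10.8]
side 925 ((-3.797435760498047, 199.59124755859375), (131.26992797851562, 148.42367553710938), 2.7375972270965576) z [0.0156 0.0206 0.0237]
top 854 ((-4.998653411865234, 198.4166259765625), (129.95590209960938, 136.3110809326172), 2.3710012435913086) z [0.0164 0.0211 0.0236]
```

Call:
jog_arm(linear=[[-0.003, 0, 0.001], [-0.002, 0, 0.0007], [-0.0015, 0, 0.0005], [0, 0, 0]], turn=[[0, 0, 0], [0, 0, 0], [0, 0, 0], [0, 0, 0]])

```text
t: 4.9
position: [0.4199, 0.178, -0.0051]
eef_rot: [-180.0, 20.0, 107.0]
force: [0.6, 0.2, -0.2]
width: 0.0852
grasp_force: 0.0
```

```bash
python3 look.py d
```

```text
4.9 [ 0.41988439  0.17797547 -0.0050619 ] [-179.99312203   20.01412712  107.00110597] f [ 0.6  0.2 -0.2] Q [ -0.8 243.5  10.9]
side 889 ((-5.916770935058594, 198.33863830566406), (132.74363708496094, 144.63552856445312), 0.4522824287414551) z [0.0157 0.0208 0.0236]
top 875 ((-7.000770568847656, 190.8115234375), (130.2626953125, 129.50762939453125), 0.017091156914830208) z [0.0165 0.021  0.0236]
```

View pics/d.png

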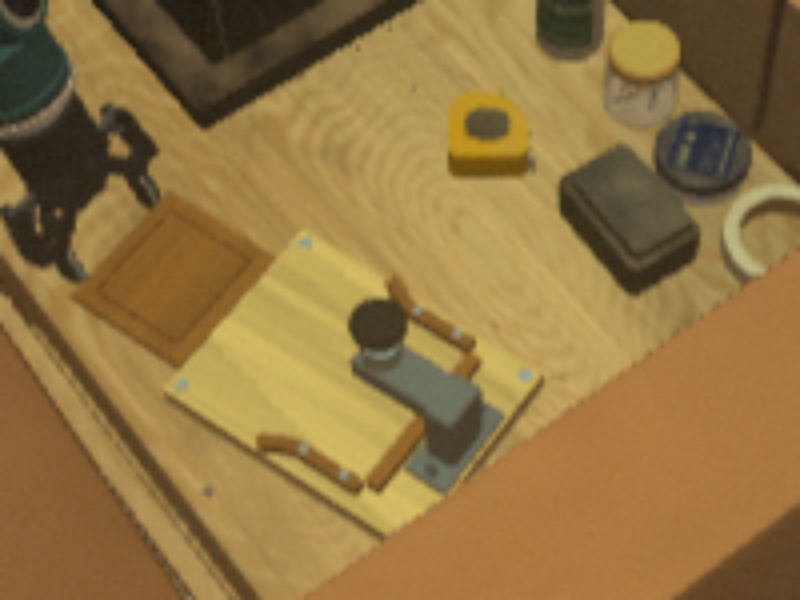

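The picture shows the drawer front square against the step, with its rear edge on both fingertips. Now I compute the lifting arc.

```bash
cat > arc.py <<'E'
from h import *
def Qf(th,x=-.0008):
    c,s=np.cos(np.radians(th)),np.sin(np.radians(th))
    zA=max(.009*c,.023*c-.013*s,0)
    D=np.array([.125+.120*c+.009*s,zA+.120*s-.009*c])
    k=.004+.006*min(th/25,1)
    Q=D-k*np.array([np.sin(np.radians(20)),np.cos(np.radians(20))])
    return (x,Q[0]-.002,Q[1])
if __name__=="__main__":
    import sys
    a=[float(x) for x in sys.argv[1:]]
    for t in a: print(t,np.round(Qf(t),4))
    plan([tcp(Qf(t),20) for t in a])
E
python3 arc.py 0 4 8 12 16 20 25 30 35 40 45 50 55 60 65 70 75 80 85 90
```

```text
0.0 [-0.0008  0.2416  0.0102]
4.0 [-0.0008  0.2416  0.0168]
8.0 [-0.0008  0.2411  0.0232]
12.0 [-0.0008  0.2399  0.0295]
16.0 [-0.0008  0.2382  0.0356]
20.0 [-0.0008  0.2358  0.0415]
25.0 [-0.0008  0.2321  0.0485]
30.0 [-0.0008  0.228   0.0562]
35.0 [-0.0008  0.223   0.0634]
40.0 [-0.0008  0.2173  0.0701]
45.0 [-0.0008  0.2108  0.0762]
50.0 [-0.0008  0.2036  0.0825]
55.0 [-0.0008  0.1958  0.0889]
60.0 [-0.0008  0.1874  0.0945]
65.0 [-0.0008  0.1785  0.0994]
70.0 [-0.0008  0.1691  0.1034]
75.0 [-0.0008  0.1593  0.1065]
80.0 [-0.0008  0.1493  0.1088]
85.0 [-0.0008  0.139   0.1101]
90.0 [-0.0008  0.1286  0.1106]
[-0.0017, 0.0, 0.0013] [-0.01, 0.01, 0.01] tcp [ 0.42   0.176 -0.006]
[-0.0022, -0.0, -0.0061] [0.0, 0.0, 0.0] tcp [0.42  0.176 0.001]
[-0.0027, 0.0, -0.0058] [0.0, 0.0, 0.0] tcp [0.421 0.176 0.007]
[-0.0032, 0.0, -0.0055] [0.0, 0.0, 0.0] tcp [0.421 0.175 0.013]
[-0.0037, -0.0, -0.0051] [0.0, 0.0, 0.0] tcp [0.421 0.173 0.02 ]
[-0.0042, -0.0, -0.0047] [0.0, 0.0, 0.0] tcp [0.422 0.171 0.026]
[-0.0059, 0.0, -0.0053] [0.0, 0.0, 0.0] tcp [0.423 0.167 0.033]
[-0.0065, 0.0, -0.0058] [0.0, 0.0, 0.0] tcp [0.424 0.163 0.04 ]
[-0.0071, -0.0, -0.0051] [0.0, 0.0, 0.0] tcp [0.426 0.158 0.047]
[-0.0077, 0.0, -0.0043] [0.0, 0.0, 0.0] tcp [0.428 0.153 0.054]
[-0.0082, 0.0, -0.0035] [0.0, 0.0, 0.0] tcp [0.429 0.147 0.06 ]
[-0.0089, -0.0, -0.0035] [0.0, 0.0, 0.0] tcp [0.432 0.14  0.067]
[-0.0095, 0.0, -0.0033] [0.0, 0.0, 0.0] tcp [0.434 0.132 0.073]
[-0.0098, -0.0, -0.0024] [0.0, 0.0, 0.0] tcp [0.436 0.124 0.079]
[-0.01, -0.0, -0.0015] [0.0, 0.0, 0.0] tcp [0.439 0.116 0.083]
[-0.0102, 0.0, -0.0006] [0.0, 0.0, 0.0] tcp [0.442 0.107 0.087]
[-0.0102, 0.0, 0.0004] [0.0, 0.0, 0.0] tcp [0.444 0.098 0.091]
[-0.0102, -0.0, 0.0013] [0.0, 0.0, 0.0] tcp [0.447 0.088 0.093]
[-0.0101, 0.0, 0.0022] [0.0, 0.0, 0.0] tcp [0.45  0.078 0.094]
[-0.01, 0.0, 0.0031] [0.0, 0.0, 0.0] tcp [0.453 0.068 0.095]
```

Call:
jog_arm(linear=[[-0.001, 0, 0.0004], [-0.001, 0, 0.0004], [-0.001, 0, 0.0003], [0, 0, 0]], turn=[[0, 0, 0], [0, 0, 0], [0, 0, 0], [0, 0, 0]])

```text
t: 5.4
position: [0.4205, 0.1766, -0.0051]
eef_rot: [180.0, 19.9, 107.1]
force: [-5.6, 9.0, 1.7]
width: 0.0857
grasp_force: 4.4
```

```bash
python3 look.py
```

```text
5.4 [ 0.42050981  0.17663012 -0.00514353] [179.97056307  19.90295746 107.08955167] f [-5.6  9.   1.7] Q [ -0.6 242.   10.8]
side 897 ((-6.143959045410156, 194.98667907714844), (132.02581787109375, 137.18223571777344), 0.7217963933944702) z [0.0163 0.0209 0.0237]
top 891 ((-7.199180603027344, 191.18902587890625), (130.03578186035156, 130.4702606201172), 0.16944564878940582) z [0.0168 0.0209 0.0236]
```

Firm contact at about 10 N against the step. Starting to lift.

Call:
jog_arm(linear=[[-0.0011, 0, -0.003], [-0.0011, 0, -0.003], [-0.0013, 0, -0.0029], [-0.0013, 0, -0.0029], [0, 0, 0]], turn=[[0, 0, 0], [0, 0, 0], [0, 0, 0], [0, 0, 0], [0, 0, 0]])

```text
t: 6.0
position: [0.4204, 0.1764, 0.0077]
eef_rot: [180.0, 19.9, 107.1]
force: [-7.6, 9.6, -0.9]
width: 0.085
grasp_force: 5.7
```

```bash
cat >> look.py <<'E'
    m=(B[...,2]>-.005)&(B[...,2]<.2)&(abs(B[...,0]-(-.006))<.035)&(B[...,1]>.0)&(B[...,1]<.26)&(hsv[...,1]>60)
    q=B[m]*1000
    print(n,[(y,int(np.median(q[abs(q[:,1]-y)<5,2])) if (abs(q[:,1]-y)<5).sum()>3 else None) for y in range(10,260,15)])
E
python3 look.py
```

```text
6.0 [0.4204178  0.17643066 0.0076797 ] [179.97540601  19.88268087 107.10963538] f [-7.6  9.6 -0.9] Q [ -0.7 241.8  23.6]
side 174 ((-5.533210754394531, 146.45628356933594), (128.64151000976562, 40.51741409301758), 0.033967893570661545) z [0.0171 0.0213 0.0237]
side [(10, 23), (25, 22), (40, 23), (55, 22), (70, 24), (85, 23), (100, 24), (115, 23), (130, 22), (145, 24), (160, 26), (175, 27), (190, 28), (205, 30), (220, 31), (235, 33), (250, 90)]
top 120 ((7.558925628662109, 145.1599884033203), (96.32486724853516, 42.11970138549805), 5.511615753173828) z [0.017  0.0213 0.0238]
top [(10, 23), (25, 23), (40, 24), (55, 23), (70, 24), (85, 23), (100, 24), (115, 24), (130, 21), (145, 24), (160, 25), (175, 27), (190, 28), (205, 30), (220, 32), (235, 33), (250, 0)]
```

It is tilting (about 7°) with the near edge held at the step. Continuing.

Call:
jog_arm(linear=[[-0.0016, 0, -0.0028], [-0.0016, 0, -0.0028], [-0.0018, 0, -0.0026], [-0.0018, 0, -0.0026], [-0.0021, 0, -0.0024], [-0.0021, 0, -0.0024], [0, 0, 0]], turn=[[0, 0, 0], [0, 0, 0], [0, 0, 0], [0, 0, 0], [0, 0, 0], [0, 0, 0], [0, 0, 0]])

```text
t: 6.8
position: [0.4213, 0.1737, 0.026]
eef_rot: [179.9, 19.7, 107.2]
force: [-16.1, 23.6, 4.0]
width: 0.0855
grasp_force: 12.2
```

```bash
python3 look.py
```

```text
6.8 [0.42130161 0.17371637 0.02600547] [179.9495094   19.74179879 107.21283205] f [-16.1  23.6   4. ] Q [ -0.7 238.9  42. ]
side 41 ((30.032386779785156, 138.3615264892578), (58.56410217285156, 24.463376998901367), 0.08565913140773773) z [0.018  0.0222 0.0239]
side [(10, 24), (25, 23), (40, 23), (55, 24), (70, 23), (85, 24), (100, 23), (115, 24), (130, 24), (145, 27), (160, 31), (175, 36), (190, 39), (205, 42), (220, 47), (235, 50), (250, 145)]
top 30 ((8.781641006469727, 135.3721466064453), (52.81536865234375, 16.34854507446289), 3.7247440814971924) z [0.0188 0.0222 0.0237]
top [(10, 23), (25, 25), (40, 23), (55, 24), (70, 24), (85, 24), (100, 24), (115, 24), (130, 23), (145, 27), (160, 31), (175, 36), (190, 39), (205, 42), (220, 47), (235, 51), (250, 0)]
```

The tilt is 14.5°, but the lip corner is carried by friction almost at the very tip. I lean the tool further about the fingertip so the lip rides up onto the finger.

Call:
jog_arm(linear=[[-0.0012, 0, 0.0009], [-0.0012, 0, 0.0009], [-0.0012, 0, 0.0009], [-0.0012, 0, 0.0009], [0, 0, 0]], turn=[[0, -5, 0], [0, -5, 0], [0, -5, 0], [0, -5, 0], [0, 0, 0]])

```text
t: 7.4
position: [0.4234, 0.166, 0.024]
eef_rot: [-179.9, 40.2, 107.3]
force: [-0.5, 2.1, -0.9]
width: 0.0855
grasp_force: 1.2
```

```bash
python3 look.py e
```

```text
7.4 [0.42342713 0.16595032 0.02403347] [-179.89368876   40.17823939  107.33182909] f [-0.5  2.1 -0.9] Q [ -0.9 236.8  41.1]
side 189 ((-4.87738037109375, 141.81866455078125), (130.81744384765625, 31.189943313598633), 0.1505313515663147) z [0.0154 0.0199 0.0236]
side [(10, 23), (25, 23), (40, 25), (55, 22), (70, 23), (85, 23), (100, 23), (115, 24), (130, 19), (145, 24), (160, 29), (175, 33), (190, 38), (205, 42), (220, 47), (235, 49), (250, None)]
top 192 ((-6.983978271484375, 141.73231506347656), (129.89585876464844, 31.08466148376465), 0.16320300102233887) z [0.0155 0.0201 0.0235]
top [(10, 23), (25, 24), (40, 22), (55, 24), (70, 24), (85, 24), (100, 24), (115, 24), (130, 19), (145, 23), (160, 28), (175, 32), (190, 37), (205, 42), (220, 48), (235, 52), (250, 0)]
```

View pics/e.png

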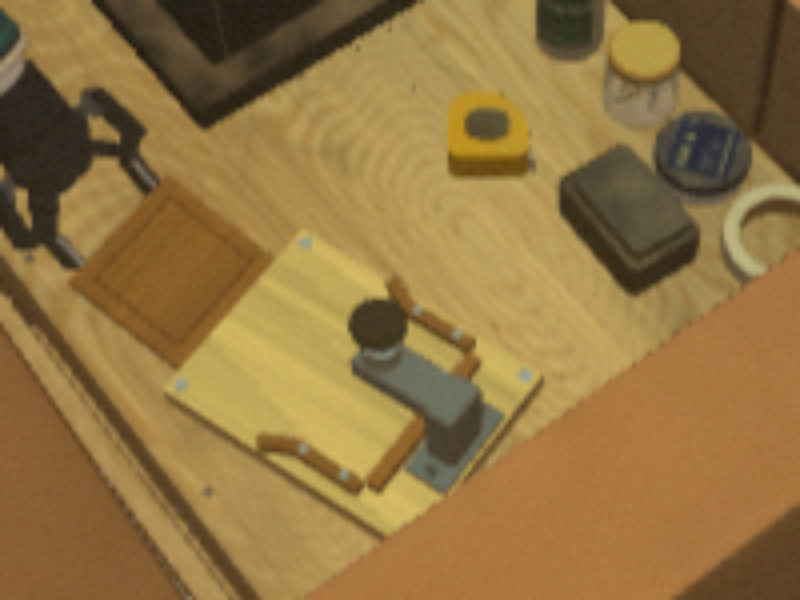

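The lip now rests on the fingertips (force only 2 N), tilt 17°, near edge against the step. Plan the rest of the arc at 40° lean.

```bash
cat > arc.py <<'E'
from h import *
def Qf(th,x=-.0008,lean=40):
    c,s=np.cos(np.radians(th)),np.sin(np.radians(th))
    zA=max(.009*c,.023*c-.013*s,0)
    D=np.array([.125+.120*c+.009*s,zA+.120*s-.009*c])
    g=np.radians(max(90-lean,th))
    Q=D-.007*np.array([np.cos(g),np.sin(g)])
    return (x,Q[0]-.001,Q[1])
if __name__=="__main__":
    import sys
    a=[float(x) for x in sys.argv[1:]]
    for t in a: print(t,np.round(Qf(t),4))
    plan([tcp(Qf(t),40) for t in a])
E
python3 arc.py 20 24 28 32 36 40 44 48 52 56 60 65 70 75 80 85 90
```

```text
20.0 [-0.0008  0.2353  0.0444]
24.0 [-0.0008  0.2328  0.0509]
28.0 [-0.0008  0.2297  0.0572]
32.0 [-0.0008  0.226   0.0632]
36.0 [-0.0008  0.2219  0.0689]
40.0 [-0.0008  0.2172  0.0741]
44.0 [-0.0008  0.2121  0.079 ]
48.0 [-0.0008  0.2065  0.0838]
52.0 [-0.0008  0.2007  0.089 ]
56.0 [-0.0008  0.1947  0.0937]
60.0 [-0.0008  0.1883  0.0979]
65.0 [-0.0008  0.1799  0.1024]
70.0 [-0.0008  0.1711  0.1062]
75.0 [-0.0008  0.1619  0.1091]
80.0 [-0.0008  0.1525  0.1113]
85.0 [-0.0008  0.1428  0.1126]
90.0 [-0.0008  0.133   0.113 ]
[-0.0017, -0.0001, -0.0019] [0.04, -0.08, 0.08] tcp [0.424 0.165 0.027]
[-0.0062, 0.0, -0.0034] [0.0, 0.0, 0.0] tcp [0.425 0.162 0.034]
[-0.0064, 0.0, -0.0028] [0.0, 0.0, 0.0] tcp [0.426 0.159 0.04 ]
[-0.0066, 0.0, -0.0022] [0.0, 0.0, 0.0] tcp [0.427 0.156 0.046]
[-0.0068, 0.0, -0.0016] [0.0, 0.0, 0.0] tcp [0.428 0.152 0.052]
[-0.007, -0.0, -0.0011] [0.0, 0.0, 0.0] tcp [0.429 0.147 0.057]
[-0.0071, -0.0, -0.0004] [0.0, 0.0, 0.0] tcp [0.431 0.142 0.062]
[-0.0074, -0.0, -0.0001] [0.0, 0.0, 0.0] tcp [0.432 0.137 0.067]
[-0.0078, 0.0, -0.0003] [0.0, 0.0, 0.0] tcp [0.434 0.131 0.072]
[-0.0076, -0.0, 0.0003] [0.0, 0.0, 0.0] tcp [0.436 0.126 0.077]
[-0.0076, -0.0, 0.0009] [0.0, 0.0, 0.0] tcp [0.438 0.12  0.081]
[-0.0093, -0.0, 0.0019] [0.0, 0.0, 0.0] tcp [0.44  0.112 0.085]
[-0.0092, -0.0, 0.0028] [0.0, 0.0, 0.0] tcp [0.443 0.103 0.089]
[-0.0089, 0.0, 0.0036] [0.0, 0.0, 0.0] tcp [0.445 0.094 0.092]
[-0.0086, 0.0, 0.0044] [0.0, 0.0, 0.0] tcp [0.448 0.085 0.094]
[-0.0082, 0.0, 0.0052] [0.0, 0.0, 0.0] tcp [0.451 0.076 0.096]
[-0.0078, -0.0, 0.006] [0.0, 0.0, 0.0] tcp [0.454 0.067 0.096]
```

Call:
jog_arm(linear=[[-0.0017, 0, -0.0019], [-0.0031, 0, -0.0017], [-0.0031, 0, -0.0017], [-0.0032, 0, -0.0014], [-0.0032, 0, -0.0014], [-0.0033, 0, -0.0011], [-0.0033, 0, -0.0011], [0, 0, 0]], turn=[[0, 0, 0], [0, 0, 0], [0, 0, 0], [0, 0, 0], [0, 0, 0], [0, 0, 0], [0, 0, 0], [0, 0, 0]])

```text
t: 8.3
position: [0.427, 0.155, 0.0468]
eef_rot: [180.0, 40.0, 107.0]
force: [-0.1, 0.5, -0.1]
width: 0.0856
grasp_force: 0.4
```

```bash
python3 look.py
```

```text
8.3 [0.42695404 0.15501124 0.04676457] [179.98702233  40.00917747 106.98350833] f [-0.1  0.5 -0.1] Q [ -0.8 225.2  63.8]
side 184 ((-5.322349548339844, 137.5937042236328), (130.82229614257812, 22.807861328125), 0.358808308839798) z [0.0131 0.019  0.0234]
side [(10, 24), (25, 24), (40, 24), (55, 23), (70, 23), (85, 23), (100, 23), (115, 23), (130, 16), (145, 26), (160, 35), (175, 44), (190, 54), (205, 62), (220, 73), (235, None), (250, None)]
top 177 ((-6.457851409912109, 138.6788787841797), (26.244525909423828, 129.79627990722656), 89.20227813720703) z [0.0132 0.0191 0.0235]
top [(10, 23), (25, 23), (40, 24), (55, 24), (70, 24), (85, 23), (100, 24), (115, 23), (130, 15), (145, 24), (160, 34), (175, 43), (190, 52), (205, 62), (220, 72), (235, None), (250, 0)]
```

Tracking is exact (32°). Continuing.

Call:
jog_arm(linear=[[-0.0068, 0, -0.0016], [-0.007, 0, -0.0011], [-0.0071, 0, -0.0004], [-0.0074, 0, -0.0001], [-0.0078, 0, -0.0003], [-0.0076, 0, 0.0003], [-0.0076, 0, 0.0009], [0, 0, 0]], turn=[[0, 0, 0], [0, 0, 0], [0, 0, 0], [0, 0, 0], [0, 0, 0], [0, 0, 0], [0, 0, 0], [0, 0, 0]])

```text
t: 9.2
position: [0.4382, 0.1183, 0.0817]
eef_rot: [180.0, 40.0, 106.9]
force: [-0.1, 0.6, -0.4]
width: 0.0854
grasp_force: 0.3
```

```bash
python3 look.py f
```

```text
9.2 [0.43820242 0.11831026 0.08173167] [179.96344494  40.00367632 106.93035484] f [-0.1  0.6 -0.4] Q [ -0.7 186.9  98.8]
side 115 ((-6.616146087646484, 131.6455841064453), (14.750020027160645, 130.90615844726562), 87.79012298583984) z [0.0131 0.0186 0.0228]
side [(10, 23), (25, 23), (40, 23), (55, 23), (70, 23), (85, 23), (100, 23), (115, 23), (130, 19), (145, 44), (160, 70), (175, 95), (190, 103), (205, None), (220, 151), (235, 161), (250, 171)]
top 67 ((-17.57132339477539, 132.79547119140625), (11.428373336791992, 106.42579650878906), 88.81224060058594) z [0.0131 0.0191 0.0229]
top [(10, 23), (25, 24), (40, 23), (55, 24), (70, 25), (85, 24), (100, 24), (115, 24), (130, 13), (145, 38), (160, 65), (175, 91), (190, 105), (205, None), (220, 0), (235, 150), (250, 167)]
```

View pics/f.png

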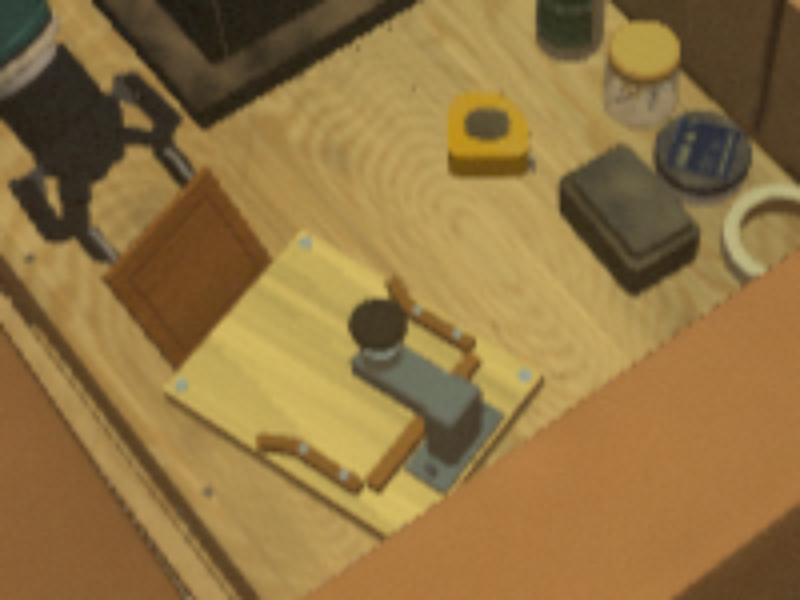

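Standing at 60°. On to upright.

Call:
jog_arm(linear=[[-0.0093, 0, 0.0019], [-0.0092, 0, 0.0028], [-0.0089, 0, 0.0036], [-0.0086, 0, 0.0044], [-0.0082, 0, 0.0052], [-0.0078, 0, 0.006], [0, 0, 0]], turn=[[0, 0, 0], [0, 0, 0], [0, 0, 0], [0, 0, 0], [0, 0, 0], [0, 0, 0], [0, 0, 0]])

```text
t: 10.0
position: [0.4555, 0.0647, 0.0989]
eef_rot: [179.9, 40.2, 106.8]
force: [-12.2, 7.4, 61.2]
width: 0.0854
grasp_force: 26.4
```

```bash
python3 look.py
python3 - <<'E'
from h import *
plan([tcp((-.0008,y,z),40) for y,z in ((.133,.113),(.123,.113),(.113,.112),(.103,.110),(.093,.107),(.083,.103),(.073,.098))])
E
```

```text
10.0 [0.4555441  0.06470374 0.09892934] [179.86688988  40.15293459 106.81386326] f [-12.2   7.4  61.2] Q [  0.2 130.6 116. ]
side 1 ((-67.72842407226562, 131.96731567382812), (0.0, 0.0), 0.0) z [0.0139 0.0139 0.0139]
side [(10, 23), (25, 23), (40, 24), (55, 23), (70, 24), (85, 23), (100, 24), (115, 75), (130, 115), (145, 105), (160, 165), (175, 172), (190, 185), (205, 0), (220, 0), (235, -1), (250, -1)]
top 1 ((-71.22321319580078, 131.83343505859375), (0.0, 0.0), 0.0) z [0.0233 0.0233 0.0233]
top [(10, 24), (25, 24), (40, 24), (55, 23), (70, 24), (85, 24), (100, 24), (115, 24), (130, 116), (145, 107), (160, 0), (175, 165), (190, 180), (205, 194), (220, 0), (235, None), (250, 0)]
[0.0035, -0.001, 0.0009] [0.02, 0.17, -0.12] tcp [0.454 0.067 0.096]
[-0.0077, 0.0, 0.0064] [0.0, 0.0, 0.0] tcp [0.457 0.057 0.096]
[-0.007, 0.0, 0.0072] [0.0, 0.0, 0.0] tcp [0.46  0.048 0.095]
[-0.0064, 0.0, 0.008] [0.0, 0.0, 0.0] tcp [0.463 0.038 0.093]
[-0.0057, -0.0, 0.0087] [0.0, 0.0, 0.0] tcp [0.466 0.029 0.09 ]
[-0.0051, 0.0, 0.0095] [0.0, 0.0, 0.0] tcp [0.468 0.019 0.086]
[-0.0044, 0.0, 0.0103] [0.0, 0.0, 0.0] tcp [0.471 0.009 0.081]
```

The finger heel is pressing on the back slab's upper edge (61 N). Raise the tool at once.

Call:
jog_arm(linear=[[-0.0019, 0, -0.0023], [-0.0019, 0, -0.0023], [-0.0016, 0, -0.0019], [0, 0, 0]], turn=[[0, 0, 0], [0, 0, 0], [0, 0, 0], [0, 0, 0]])

```text
t: 10.5
position: [0.4541, 0.0662, 0.1049]
eef_rot: [180.0, 40.0, 107.0]
force: [-0.6, -0.3, -0.3]
width: 0.0854
grasp_force: 0.1
```

```bash
python3 look.py g
python3 - <<'E'
from h import *
plan([tcp((-.0008,y,z),40) for y,z in ((.128,.119),(.113,.119),)])
E
```

```text
10.5 [0.45407609 0.06618809 0.10493192] [179.99258621  39.9990712  106.99438485] f [-0.6 -0.3 -0.3] Q [ -0.8 132.4 122. ]
side 2 ((-13.588082313537598, 126.43133544921875), (5.515779972076416, 0.0), -174.9773712158203) z [0.018  0.0187 0.0194]
side [(10, 23), (25, 24), (40, 22), (55, 23), (70, 23), (85, 24), (100, 24), (115, 23), (130, 99), (145, 105), (160, None), (175, 177), (190, 192), (205, 0), (220, -1), (235, 0), (250, 0)]
top 2 ((27.33495330810547, 126.86468505859375), (4.581633567810059, 0.0), 179.3251495361328) z [0.0153 0.0194 0.0234]
top [(10, 24), (25, 24), (40, 24), (55, 23), (70, 24), (85, 23), (100, 24), (115, 24), (130, 102), (145, 105), (160, 1), (175, 170), (190, 185), (205, None), (220, 0), (235, None), (250, 0)]
[-0.0017, -0.0, 0.005] [0.01, 0.01, 0.01] tcp [0.455 0.062 0.102]
[-0.0115, 0.0, 0.0096] [0.0, 0.0, 0.0] tcp [0.46  0.048 0.102]
```

View pics/g.png

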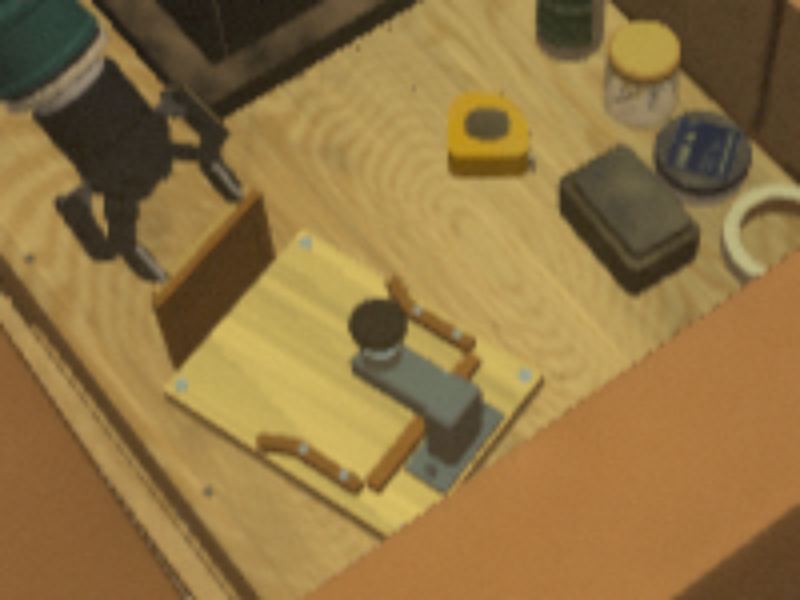

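The drawer front stands upright on its edge against the step. I'll back off, straighten the tool, and push on its back lower down to tip it.

Call:
jog_arm(linear=[[0.0153, 0, -0.0128], [0.0153, 0, -0.0128], [0, 0, 0], [0, 0, 0], [0, 0, 0], [0, 0, 0], [0, 0, 0], [0, 0, 0]], turn=[[0, 0, 0], [0, 0, 0], [0, 8, 0], [0, 8, 0], [0, 8, 0], [0, 8, 0], [0, 8, 0], [0, 0, 0]])

```text
t: 11.4
position: [0.4428, 0.102, 0.1048]
eef_rot: [-179.9, 1.3, 106.7]
force: [-0.2, 0.5, 0.6]
width: 0.0853
grasp_force: 0.0
```

```bash
python3 look.py
python3 - <<'E'
from h import *
plan([tcp((-.001,y,.088),0) for y in (.17,.15,.12)])
E
```

```text
11.4 [0.44281278 0.10197807 0.10476348] [-179.86872511    1.28495189  106.65991758] f [-0.2  0.5  0.6] Q [ -1.1 159.3 118. ]
side 790 ((-6.2131805419921875, 200.7548370361328), (132.36326599121094, 123.42610931396484), 1.7130670547485352) z [0.0161 0.0208 0.0236]
side [(10, 23), (25, 24), (40, 23), (55, 23), (70, 23), (85, 24), (100, 24), (115, 23), (130, 0), (145, 17), (160, 25), (175, 22), (190, 21), (205, 21), (220, 22), (235, 20), (250, 22)]
top 231 ((-7.610069274902344, 163.57298278808594), (128.70982360839844, 40.38013458251953), 0.3751402795314789) z [0.0152 0.0209 0.0235]
top [(10, 24), (25, 23), (40, 25), (55, 24), (70, 24), (85, 24), (100, 25), (115, 24), (130, 0), (145, 18), (160, 22), (175, 22), (190, None), (205, None), (220, None), (235, None), (250, None)]
[0.0092, 0.0005, 0.0289] [-0.24, 1.6, -0.09] tcp [0.44  0.113 0.075]
[-0.02, 0.0, 0.0] [0.0, 0.0, 0.0] tcp [0.446 0.093 0.075]
[-0.03, -0.0, -0.0] [0.0, 0.0, 0.0] tcp [0.454 0.065 0.075]
```

It fell back flat, face up, about 15 mm from the step: the standing edge is not stable until it is over centre. I'll repeat, this time straightening the tool gradually during the lift without letting go.

Call:
jog_arm(linear=[[0.038, 0, 0], [0.038, 0, 0], [0.038, 0, 0], [0.036, 0, 0], [0, 0, 0], [0, 0, 0], [0, 0, 0], [0, 0, 0]], turn=[[0, 0, 0], [0, 0, 0], [0, 0, 0], [0, 0, 0], [0, -8, 0], [0, -8, 0], [0, -2.5, 0], [0, 0, 0]])

```text
t: 12.3
position: [0.3959, 0.2512, 0.0992]
eef_rot: [-179.8, 20.2, 107.5]
force: [0.1, 0.3, -0.4]
width: 0.0853
grasp_force: 0.0
```

```bash
python3 look.py
python3 - <<'E'
from h import *
plan([tcp((-.001,y,z),20) for y,z in ((.305,.012),(.275,.0112),(.265,.0112))])
E
```

```text
12.3 [0.39590864 0.25117667 0.09922671] [-179.77158808   20.23712316  107.51455769] f [ 0.1  0.3 -0.4] Q [ -2.2 320.5 115.2]
side 903 ((-6.008003234863281, 200.4996795654297), (132.78082275390625, 123.27180480957031), 0.5445908904075623) z [0.0159 0.0206 0.0236]
side [(10, 24), (25, 23), (40, 24), (55, 23), (70, 22), (85, 23), (100, 23), (115, 23), (130, 2), (145, 18), (160, 21), (175, 21), (190, 21), (205, 21), (220, 21), (235, 22), (250, 22)]
top 888 ((-7.500579833984375, 203.57925415039062), (130.14964294433594, 120.22283935546875), 0.30537116527557373) z [0.0167 0.0211 0.0236]
top [(10, 24), (25, 23), (40, 24), (55, 24), (70, 24), (85, 23), (100, 24), (115, 24), (130, 0), (145, 19), (160, 23), (175, 21), (190, 22), (205, 22), (220, 21), (235, 22), (250, 21)]
[0.0234, 0.0013, 0.1018] [-0.15, 0.05, 0.22] tcp [ 0.402  0.237 -0.004]
[-0.0279, 0.0, 0.011] [0.0, 0.0, 0.0] tcp [ 0.41   0.208 -0.005]
[-0.0094, -0.0, 0.0034] [0.0, 0.0, 0.0] tcp [ 0.413  0.199 -0.005]
```

Call:
jog_arm(linear=[[0.006, 0.0013, 0.03], [0.006, 0, 0.03], [0.006, 0, 0.027], [0.0054, 0, 0.0148], [0, 0, 0], [-0.014, 0, 0.0055], [-0.014, 0, 0.0055], [0, 0, 0]], turn=[[-0.15, 0, 0.22], [0, 0, 0], [0, 0, 0], [0, 0, 0], [0, 0, 0], [0, 0, 0], [0, 0, 0], [0, 0, 0]])

```text
t: 13.2
position: [0.4124, 0.2043, -0.0034]
eef_rot: [179.9, 20.1, 106.6]
force: [-0.5, 0.5, -0.2]
width: 0.0853
grasp_force: 0.0
```

Call:
jog_arm(linear=[[-0.005, 0, 0.0018], [-0.005, 0, 0.0018], [-0.004, 0, 0.0014], [-0.004, 0, 0.0014], [-0.004, 0, 0.0014], [-0.004, 0, 0.0014], [-0.002, 0, 0.0007], [0, 0, 0]], turn=[[0, 0, 0], [0, 0, 0], [0, 0, 0], [0, 0, 0], [0, 0, 0], [0, 0, 0], [0, 0, 0], [0, 0, 0]])

```text
t: 14.0
position: [0.4201, 0.1781, -0.0041]
eef_rot: [-180.0, 20.1, 106.8]
force: [-0.3, 0.5, 0.5]
width: 0.0855
grasp_force: 0.0
```

```bash
python3 look.py
```

```text
14.0 [ 0.42006869  0.17814686 -0.00408603] [-179.9971677    20.06944834  106.82249803] f [-0.3  0.5  0.5] Q [ -0.6 243.6  11.9]
side 893 ((-6.618408203125, 198.58694458007812), (145.4567413330078, 130.94398498535156), 89.67500305175781) z [0.0159 0.0207 0.0237]
side [(10, 24), (25, 24), (40, 23), (55, 23), (70, 23), (85, 24), (100, 24), (115, 23), (130, 21), (145, 21), (160, 22), (175, 22), (190, 22), (205, 21), (220, 21), (235, 22), (250, 4)]
top 888 ((-8.617118835449219, 191.647216796875), (131.6849822998047, 129.42218017578125), 89.53121948242188) z [0.0165 0.0212 0.0237]
top [(10, 24), (25, 24), (40, 24), (55, 23), (70, 23), (85, 24), (100, 24), (115, 24), (130, 21), (145, 21), (160, 22), (175, 22), (190, 22), (205, 22), (220, 21), (235, 22), (250, 0)]
```

Call:
jog_arm(linear=[[-0.001, 0, 0.0014], [-0.001, 0, 0.0004], [-0.001, 0, 0.0003], [0, 0, 0], [-0.0011, 0, -0.003], [-0.0011, 0, -0.003], [-0.0013, 0, -0.0029], [-0.0013, 0, -0.0029]], turn=[[0, 0, 0], [0, 0, 0], [0, 0, 0], [0, 0, 0], [0, 0, 0], [0, 0, 0], [0, 0, 0], [0, 0, 0]])

```text
t: 14.9
position: [0.4205, 0.1765, 0.0075]
eef_rot: [180.0, 19.9, 107.0]
force: [-7.8, 11.1, -0.1]
width: 0.0854
grasp_force: 6.4
```

Call:
jog_arm(linear=[[-0.0016, 0, -0.0028], [-0.0016, 0, -0.0028], [-0.0012, 0, 0.0009], [-0.0012, 0, 0.0009], [-0.0012, 0, 0.0009], [-0.0012, 0, 0.0009], [0, 0, 0]], turn=[[0, 0, 0], [0, 0, 0], [0, -5, 0], [0, -5, 0], [0, -5, 0], [0, -5, 0], [0, 0, 0]])

```text
t: 15.6
position: [0.4225, 0.1697, 0.0119]
eef_rot: [-179.9, 40.2, 107.2]
force: [-0.9, 3.1, 0.4]
width: 0.0852
grasp_force: 1.3
```

```bash
python3 look.py;  cat >> arc.py <<'E'
    print("to arc start")
    plan([tcp(Qf(t),40) for t in (14,18,22,28,32)])
    print("var lean")
    L=lambda t:min(40,max(0,40-(t-45)*40/45))
    A=(32,36,40,44,48,52,56,60,64,68,72,76,80,84,88,90)
    for t in A: print(t,round(L(t),1),np.round(Qf(t,lean=L(t)),4))
    plan([tcp(Qf(t,lean=L(t)),L(t)) for t in A])
E
sed -i 's/D-.007/D-.006/' arc.py; python3 arc.py 12
```

```text
15.6 [0.4225218  0.16972776 0.01194579] [-179.90427189   40.22710619  107.16472482] f [-0.9  3.1  0.4] Q [ -0.7 240.7  29. ]
side 242 ((-6.6548004150390625, 144.7410430908203), (129.59205627441406, 37.03134536743164), 0.1410883665084839) z [0.0154 0.021  0.0237]
side [(10, 24), (25, 23), (40, 23), (55, 23), (70, 23), (85, 24), (100, 23), (115, 23), (130, 19), (145, 22), (160, 26), (175, 28), (190, 30), (205, 33), (220, 34), (235, 38), (250, None)]
top 247 ((-7.794609069824219, 146.01995849609375), (39.73062515258789, 130.5288848876953), 89.97450256347656) z [0.0161 0.0212 0.0236]
top [(10, 23), (25, 24), (40, 24), (55, 23), (70, 23), (85, 23), (100, 25), (115, 24), (130, 20), (145, 22), (160, 26), (175, 28), (190, 31), (205, 33), (220, 35), (235, 38), (250, 0)]
12.0 [-0.0008  0.2394  0.0313]
[-0.0013, -0.0004, -0.0011] [-0.04, -0.07, -0.03] tcp [0.423 0.169 0.014]
to arc start
[-0.0041, -0.0004, -0.0034] [-0.04, -0.07, -0.03] tcp [0.423 0.168 0.018]
[-0.0057, -0.0, -0.0042] [0.0, 0.0, 0.0] tcp [0.423 0.166 0.025]
[-0.006, 0.0, -0.0037] [0.0, 0.0, 0.0] tcp [0.424 0.164 0.031]
[-0.0095
[... 1015 characters left out ...]
[0.0, 3.56, 0.0] tcp [0.433 0.134 0.073]
[-0.0069, 0.0, -0.0012] [0.0, 3.56, -0.0] tcp [0.435 0.129 0.078]
[-0.0069, 0.0, -0.0011] [0.0, 3.56, 0.0] tcp [0.436 0.124 0.082]
[-0.007, -0.0, -0.001] [0.0, 3.56, 0.0] tcp [0.438 0.119 0.086]
[-0.007, 0.0, -0.0009] [-0.0, 3.56, -0.0] tcp [0.44  0.113 0.09 ]
[-0.007, -0.0, -0.0009] [-0.0, 3.56, -0.0] tcp [0.442 0.107 0.093]
[-0.0071, -0.0, -0.0008] [0.0, 3.56, -0.0] tcp [0.444 0.101 0.096]
[-0.0071, 0.0, -0.0007] [0.0, 3.56, 0.0] tcp [0.446 0.094 0.098]
[-0.0071, 0.0, -0.0006] [-0.0, 3.56, 0.0] tcp [0.448 0.087 0.099]
[-0.0072, -0.0, -0.0005] [-0.0, 3.56, 0.0] tcp [0.45  0.081 0.101]
[-0.0036, -0.0, -0.0003] [-0.0, 1.78, 0.0] tcp [0.451 0.077 0.101]
```

Call:
jog_arm(linear=[[-0.0041, -0.0004, -0.0034], [-0.0028, 0, -0.0021], [-0.0029, 0, -0.0021], [-0.003, 0, -0.0019], [-0.003, 0, -0.0018], [-0.0048, 0, -0.0022], [-0.0047, 0, -0.0022], [-0.0066, 0, -0.0022]], turn=[[0, 0, 0], [0, 0, 0], [0, 0, 0], [0, 0, 0], [0, 0, 0], [0, 0, 0], [0, 0, 0], [0, 0, 0]])

```text
t: 16.5
position: [0.4266, 0.1551, 0.0477]
eef_rot: [-180.0, 40.1, 106.8]
force: [-0.5, 1.0, -0.9]
width: 0.0854
grasp_force: 0.5
```

Call:
jog_arm(linear=[[-0.0068, 0, -0.0016], [-0.007, 0, -0.0011], [-0.0071, 0, -0.0004], [-0.0065, 0, -0.0006], [-0.0069, 0, -0.0014], [-0.0069, 0, -0.0012], [-0.0069, 0, -0.0011], [0, 0, 0]], turn=[[0, 0, 0], [0, 0, 0], [0, 0, 0], [0, 2.67, 0], [0, 3.56, 0], [0, 3.56, 0], [0, 3.56, 0], [0, 0, 0]])

```text
t: 17.3
position: [0.437, 0.1215, 0.0836]
eef_rot: [179.9, 26.6, 106.6]
force: [0.3, 0.3, -0.4]
width: 0.085
grasp_force: 0.3
```

```bash
python3 look.py; python3 arc.py 60 | tail -9
python3 - <<'E'
from h import *
plan([tcp((-.0008,.1891,.0986),26.7)])
E
```

```text
17.3 [0.43704975 0.12149444 0.08363283] [179.86438753  26.56196642 106.57057649] f [ 0.3  0.3 -0.4] Q [ -1.  186.3 100.2]
side 70 ((7.026248931884766, 131.38499450683594), (11.356816291809082, 100.67276000976562), 88.18665313720703) z [0.0139 0.0183 0.023 ]
side [(10, 23), (25, 23), (40, 24), (55, 22), (70, 23), (85, 24), (100, 23), (115, 23), (130, 19), (145, 47), (160, 72), (175, 100), (190, 102), (205, 162), (220, 173), (235, 186), (250, 0)]
top 76 ((-8.989646911621094, 133.13491821289062), (127.96017456054688, 12.741415023803711), 1.938198208808899) z [0.0127 0.0176 0.0225]
top [(10, 24), (25, 23), (40, 24), (55, 25), (70, 25), (85, 23), (100, 24), (115, 23), (130, 14), (145, 39), (160, 67), (175, 93), (190, 104), (205, None), (220, 162), (235, 0), (250, None)]
[-0.0069, 0.0, -0.0011] [0.0, 3.56, 0.0] tcp [0.436 0.124 0.082]
[-0.007, -0.0, -0.001] [0.0, 3.56, 0.0] tcp [0.438 0.119 0.086]
[-0.007, 0.0, -0.0009] [-0.0, 3.56, -0.0] tcp [0.44  0.113 0.09 ]
[-0.007, -0.0, -0.0009] [-0.0, 3.56, -0.0] tcp [0.442 0.107 0.093]
[-0.0071, -0.0, -0.0008] [0.0, 3.56, -0.0] tcp [0.444 0.101 0.096]
[-0.0071, 0.0, -0.0007] [0.0, 3.56, 0.0] tcp [0.446 0.094 0.098]
[-0.0071, 0.0, -0.0006] [-0.0, 3.56, 0.0] tcp [0.448 0.087 0.099]
[-0.0072, -0.0, -0.0005] [-0.0, 3.56, 0.0] tcp [0.45  0.081 0.101]
[-0.0036, -0.0, -0.0003] [-0.0, 1.78, 0.0] tcp [0.451 0.077 0.101]
[0.0011, 0.0002, 0.0] [-0.05, 0.03, -0.2] tcp [0.436 0.124 0.082]
```

Call:
jog_arm(linear=[[-0.007, 0, -0.0008], [-0.007, 0, -0.0007], [-0.007, 0, -0.0007], [-0.0071, 0, -0.0006], [-0.0071, 0, -0.0005], [-0.0071, 0, -0.0004], [-0.0072, 0, -0.0003], [-0.0036, 0, -0.0001]], turn=[[0, 3.56, 0], [0, 3.56, 0], [0, 3.56, 0], [0, 3.56, 0], [0, 3.56, 0], [0, 3.56, 0], [0, 3.56, 0], [0, 1.78, 0]])

```text
t: 18.2
position: [0.4506, 0.0755, 0.0994]
eef_rot: [-179.9, -0.1, 106.8]
force: [0.4, 0.3, 0.9]
width: 0.0855
grasp_force: 0.3
```

```bash
python3 look.py h
```

```text
18.2 [0.45059008 0.07545494 0.09935563] [-1.79920142e+02 -8.62874992e-02  1.06823629e+02] f [0.4 0.3 0.9] Q [ -1.4 131.3 112.3]
side 1 ((-70.75817108154297, 129.3064727783203), (0.0, 0.0), 0.0) z [0.0143 0.0143 0.0143]
side [(10, 24), (25, 23), (40, 24), (55, 22), (70, 24), (85, 23), (100, 24), (115, 30), (130, 178), (145, 104), (160, None), (175, None), (190, 0), (205, -1), (220, -1), (235, -2), (250, 0)]
top 1 ((-59.997772216796875, 143.96359252929688), (0.0, 0.0), 0.0) z [0.0205 0.0205 0.0205]
top [(10, 24), (25, 24), (40, 24), (55, 24), (70, 24), (85, 24), (100, 26), (115, 24), (130, 119), (145, None), (160, None), (175, None), (190, None), (205, None), (220, None), (235, None), (250, None)]
```

View pics/h.png

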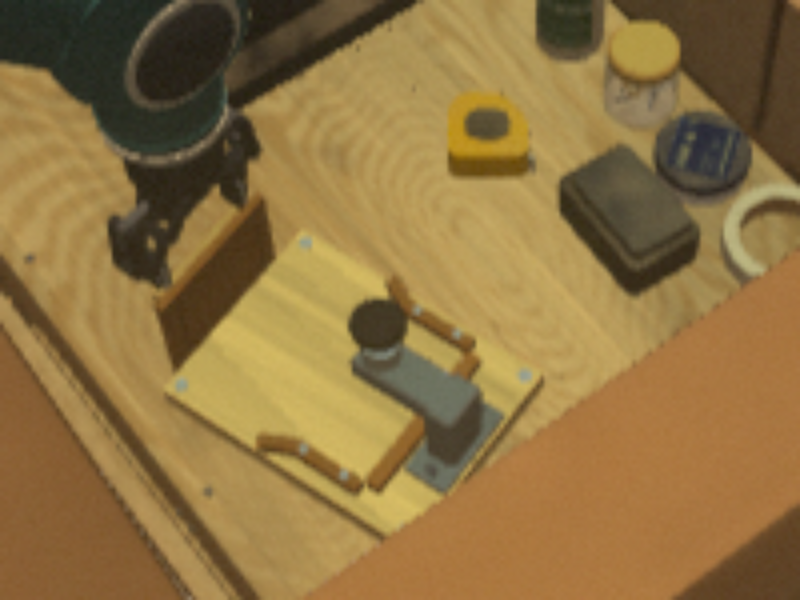

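Upright, with the fingertips behind the lip. Pushing it over.

Call:
jog_arm(linear=[[-0.005, 0, -0.0005], [-0.005, 0, -0.0005], [-0.005, 0, 0], [-0.005, 0, 0], [-0.005, 0, 0]], turn=[[0, 0, 0], [0, 0, 0], [0, 0, 0], [0, 0, 0], [0, 0, 0]])

```text
t: 18.8
position: [0.458, 0.0518, 0.1008]
eef_rot: [180.0, 0.0, 106.9]
force: [1.2, -0.1, -0.5]
width: 0.0853
grasp_force: 0.1
```

```bash
python3 look.py
```

```text
18.8 [0.45804334 0.0517635  0.10081781] [1.79997304e+02 1.44144703e-02 1.06871820e+02] f [ 1.2 -0.1 -0.5] Q [ -1.2 106.5 113.8]
side 3 ((-71.70132446289062, 127.7921142578125), (2.5796217918395996, 0.20949585735797882), 3.184699058532715) z [0.0129 0.0178 0.0218]
side [(10, 22), (25, 23), (40, 23), (55, 23), (70, 23), (85, 23), (100, 112), (115, 51), (130, None), (145, None), (160, None), (175, 0), (190, -1), (205, 0), (220, 0), (235, 0), (250, -1)]
top [(10, 23), (25, 24), (40, 24), (55, 23), (70, 24), (85, 23), (100, 23), (115, None), (130, None), (145, None), (160, None), (175, None), (190, None), (205, None), (220, None), (235, None), (250, None)]
```

Call:
jog_arm(linear=[[-0.004, 0, 0], [-0.004, 0, 0], [-0.004, 0, 0], [-0.004, 0, 0], [0, 0, 0], [0, 0, 0], [0, 0, 0], [0, 0, 0]], turn=[[0, 0, 0], [0, 0, 0], [0, 0, 0], [0, 0, 0], [0, 0, 0], [0, 0, 0], [0, 0, 0], [0, 0, 0]])

```text
t: 19.7
position: [0.4626, 0.0368, 0.1008]
eef_rot: [180.0, -0.0, 106.9]
force: [-0.4, 0.0, 0.6]
width: 0.0854
grasp_force: 0.0
```

```bash
python3 look.py i
```

```text
19.7 [0.46255691 0.03684961 0.10083578] [ 1.79993701e+02 -4.10481375e-03  1.06863512e+02] f [-0.4  0.   0.6] Q [ -1.3  90.9 113.8]
side [(10, 23), (25, 24), (40, 23), (55, 32), (70, 46), (85, 50), (100, 47), (115, 46), (130, 46), (145, 46), (160, 33), (175, None), (190, 0), (205, 1), (220, 0), (235, -1), (250, -1)]
top [(10, 24), (25, 24), (40, 24), (55, 32), (70, 46), (85, 45), (100, None), (115, None), (130, None), (145, None), (160, None), (175, None), (190, None), (205, None), (220, None), (235, None), (250, None)]
```

View pics/i.png

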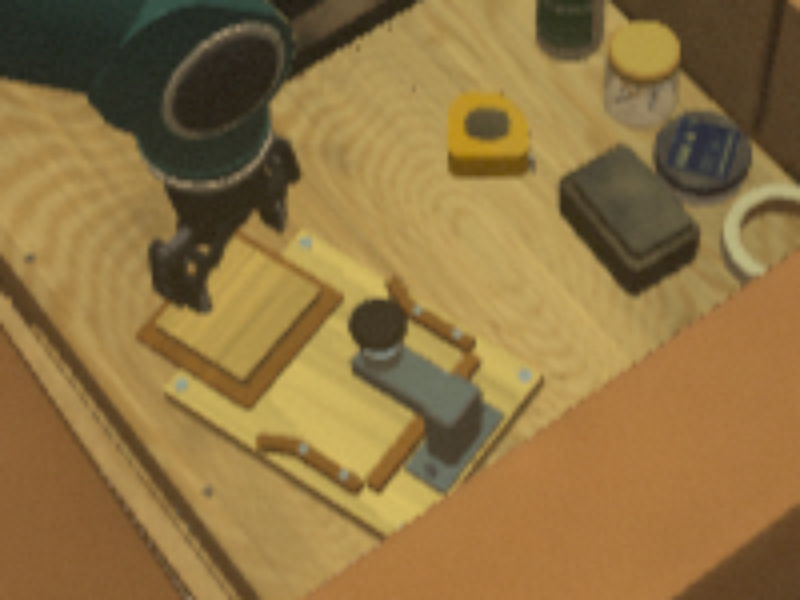

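It lies flat, face down on the board, spanning about y 50–170 mm. Next: go behind its rear edge, lower, and slide it.

Call:
jog_arm(linear=[[0.035, 0, 0], [0.035, 0, 0], [0.035, 0, 0], [0, 0, 0], [0, 0, 0.03], [0, 0, 0.03], [0, 0, 0.0245], [0, 0, 0]], turn=[[0, 0, 0], [0, 0, 0], [0, 0, 0], [0, 0, 0], [0, 0, 0], [0, 0, 0], [0, 0, 0], [0, 0, 0]])

```text
t: 20.6
position: [0.4308, 0.1363, 0.0142]
eef_rot: [-179.8, 0.0, 106.8]
force: [0.8, 0.4, 0.8]
width: 0.0853
grasp_force: 0.0
```

```bash
cat > look2.py <<'E'
from h import *
o=get_obs();print(o["t"],o["position"],o["eef_rot"],"f",o["force"].round(1),"Q",(w2b(o["position"]+R.from_euler("xyz",o["eef_rot"],degrees=True).apply([-.011,0,-.013]))*1000).round(1))
for n in ("side","top"):
    c=capture(n); B=w2b(world(c))
    for nm,lo,hi in(("back",.043,.052),("rail/lip",.030,.042),("knob",.13,.175)):
        m=(B[...,2]>lo)&(B[...,2]<hi)&(abs(B[...,0])<.1)&(B[...,1]>-.12)&(B[...,1]<.19)
        k,l,st,_=cv2.connectedComponentsWithStats(m.astype(np.uint8))
        for i in np.argsort(-st[1:,4])[:3]+1:
            if st[i,4]>60:
                p=B[l==i]*1000; r=cv2.minAreaRect(p[:,:2].astype(np.float32)); print(n,nm,st[i,4],np.round(r[0],1),np.round(r[1],1),round(r[2],1),"lo/hi",np.percentile(p,[2,98],axis=0).round().tolist())
E
python3 look2.py
```

```text
20.6 [0.43076004 0.13625619 0.01419043] [-1.79766128e+02  4.63045759e-02  1.06835649e+02] f [0.8 0.4 0.8] Q [ -2.6 195.3  27.2]
side back 700 [ -6.7 107.3] [105.7  97.7] 0.9 lo/hi [[-58.0, 62.0, 43.0], [43.0, 153.0, 51.0]]
side rail/lip 350 [ -7.1 107.2] [131.5 121.5] 0.2 lo/hi [[-72.0, 47.0, 30.0], [57.0, 167.0, 42.0]]
side rail/lip 292 [-42.1 -65.1] [ 64.5 193.1] 41.9 lo/hi [[-88.0, -119.0, 30.0], [29.0, 18.0, 42.0]]
side rail/lip 97 [ 82.4 -21.6] [92.  21.6] 87.5 lo/hi [[72.0, -67.0, 30.0], [94.0, 22.0, 41.0]]
side knob 162 [  0.6 -40.6] [42.6 41.1] 66.2 lo/hi [[-19.0, -59.0, 147.0], [20.0, -20.0, 163.0]]
side knob 100 [ -8.5 175.7] [19.3 62.6] 81.0 lo/hi [[-37.0, 167.0, 144.0], [17.0, 188.0, 173.0]]
top back 660 [ -8.3 110.9] [104.   93.5] 0.6 lo/hi [[-58.0, 66.0, 43.0], [41.0, 156.0, 52.0]]
top rail/lip 381 [ -8.1 111.1] [130.  120.2] 0.6 lo/hi [[-72.0, 52.0, 30.0], [55.0, 170.0, 41.0]]
top rail/lip 110 [-40.7 -93.1] [55.9 54. ] 1.4 lo/hi [[-67.0, -119.0, 30.0], [-14.0, -66.0, 42.0]]
top rail/lip 90 [-78.7 -19.4] [18.4 92.9] 8.3 lo/hi [[-92.0, -64.0, 31.0], [-71.0, 25.0, 42.0]]
top knob 134 [ -0.  -34.8] [39.8 42.5] 26.0 lo/hi [[-19.0, -54.0, 152.0], [19.0, -16.0, 164.0]]
```

The drawer front is at (−7.5, 109) mm in the board's frame, yaw under 1°, and the flare will take up the small offset. Sliding.

Call:
jog_arm(linear=[[-0.01, 0, -0.0015], [-0.01, 0, 0], [-0.006, 0, 0], [-0.006, 0, 0], [-0.008, 0, 0], [-0.008, 0, 0], [-0.008, 0, 0], [-0.008, 0, 0]], turn=[[0, 0, 0.15], [0, 0, 0], [0, 0, 0], [0, 0, 0], [0, 0, 0], [0, 0, 0], [0, 0, 0], [0, 0, 0]])

```text
t: 21.5
position: [0.4511, 0.076, 0.0182]
eef_rot: [179.9, -0.0, 106.7]
force: [-3.7, 11.2, 16.9]
width: 0.0857
grasp_force: 9.7
```

Call:
jog_arm(linear=[[-0.006, 0, 0], [-0.006, 0, 0], [-0.006, 0, 0], [-0.006, 0, 0], [-0.006, 0, 0], [0, 0, 0]], turn=[[0, 0, 0], [0, 0, 0], [0, 0, 0], [0, 0, 0], [0, 0, 0], [0, 0, 0]])

```text
t: 22.1
position: [0.4606, 0.0469, 0.0184]
eef_rot: [179.8, 0.0, 106.7]
force: [2.7, 4.7, 7.1]
width: 0.0852
grasp_force: 4.0
```

```bash
python3 look2.py
```

```text
22.1 [0.46060724 0.04692927 0.01838182] [1.79848508e+02 4.67465764e-03 1.06715361e+02] f [2.7 4.7 7.1] Q [ -0.3 101.1  31.4]
side back 638 [-5.2 40.3] [106.1  96.5] 1.4 lo/hi [[-56.0, -5.0, 43.0], [43.0, 86.0, 52.0]]
side rail/lip 562 [-29.6   3.2] [235.  132.6] 76.7 lo/hi [[-86.0, -117.0, 30.0], [52.0, 100.0, 41.0]]
side rail/lip 123 [ 79.1 -30.7] [111.   29.3] 71.6 lo/hi [[53.0, -80.0, 31.0], [92.0, 22.0, 41.0]]
side knob 175 [-25.7  98.2] [ 38. 100.] 64.7 lo/hi [[-69.0, 73.0, 130.0], [14.0, 122.0, 174.0]]
side knob 160 [  1.  -39.2] [41.1 39.7] 72.1 lo/hi [[-18.0, -59.0, 147.0], [20.0, -20.0, 163.0]]
top back 563 [-6.3 43.5] [103.8  93.2] 1.3 lo/hi [[-57.0, -2.0, 43.0], [43.0, 84.0, 52.0]]
top rail/lip 455 [-24.  -14.6] [208.5 155. ] 73.1 lo/hi [[-86.0, -115.0, 30.0], [57.0, 97.0, 42.0]]
top rail/lip 67 [ 48.5 -92.1] [40.8 54.1] 2.0 lo/hi [[28.0, -117.0, 31.0], [66.0, -65.0, 40.0]]
top knob 135 [  0.1 -34.7] [40.5 42.1] 28.9 lo/hi [[-19.0, -54.0, 152.0], [19.0, -16.0, 164.0]]
```

The upward force suggests the fingertips ride on the lip's edge. I back off and come in lower.

Call:
jog_arm(linear=[[0.008, 0, 0], [0.008, 0, 0], [0, 0, 0], [0, 0, 0]], turn=[[0, 0, 0], [0, 0, 0.2], [0, 0, 0], [0, 0, 0]])

```text
t: 22.6
position: [0.4544, 0.0626, 0.0177]
eef_rot: [-180.0, 0.0, 106.5]
force: [-0.2, 0.0, 0.8]
width: 0.0853
grasp_force: 0.0
```

Run:
```python
from h import *
o=get_obs();print(o["position"],o["eef_rot"],o["force"])
c=capture("wrist");z=c["range_z"];v,u=np.mgrid[0:384,0:512];P=np.stack([(u-c["cx"])/c["fx"]*z,(v-c["cy"])/c["fy"]*z,z,z*0+1],-1)@c["T_tool_cam"].T
Q=P[...,:3];m=(z>0)&(Q[...,2]<.0)&(abs(abs(Q[...,1])-.05)<.012)&(Q[...,2]>-.06)
for s in(-1,1):
  q=Q[m&(s*Q[...,1]>0)];print(len(q),np.percentile(q,[0.5,50,99.5],axis=0).round(4).tolist())
```

```text
[0.45436611 0.0625686  0.01771279] [-1.79981471e+02  5.28314957e-03  1.06541002e+02] [-0.19586159  0.03760928  0.81330928]
4554 [[-0.043, -0.0612, -0.0598], [-0.0, -0.0438, -0.0274], [0.0122, -0.0381, -0.0014]]
4361 [[-0.0409, 0.0381, -0.0599], [0.0016, 0.0427, -0.0294], [0.0125, 0.061, -0.0022]]
```

Call:
jog_arm(linear=[[0, 0, 0.0015], [0, 0, 0.0015], [0, 0, 0], [0, 0, 0]], turn=[[0, 0, -0.45], [0, 0, 0], [0, 0, 0], [0, 0, 0]])

```text
t: 23.05
position: [0.4546, 0.0624, 0.0148]
eef_rot: [180.0, 0.0, 106.9]
force: [-0.3, 0.2, -0.1]
width: 0.0853
grasp_force: 0.0
```

Call:
jog_arm(linear=[[-0.008, 0, 0], [-0.006, 0, 0], [-0.006, 0, 0], [-0.006, 0, 0], [-0.006, 0, 0], [-0.006, 0, 0], [0, 0, 0]], turn=[[0, 0, 0], [0, 0, 0], [0, 0, 0], [0, 0, 0], [0, 0, 0], [0, 0, 0], [0, 0, 0]])

```text
t: 23.75
position: [0.4658, 0.0251, 0.0149]
eef_rot: [180.0, 0.0, 106.9]
force: [-0.0, -0.6, 0.2]
width: 0.0855
grasp_force: 0.0
```

```bash
python3 look2.py
```

```text
23.75 [0.46581175 0.02509697 0.01486485] [1.79999009e+02 1.86726960e-02 1.06877876e+02] f [-0.  -0.6  0.2] Q [-1.6 78.7 27.9]
side back 575 [-5.4 15.9] [105.1  94. ] 1.2 lo/hi [[-56.0, -30.0, 43.0], [43.0, 61.0, 51.0]]
side rail/lip 577 [-26.5  -1.2] [226.7 137.3] 72.5 lo/hi [[-86.0, -117.0, 30.0], [56.0, 81.0, 41.0]]
side rail/lip 136 [ 80.4 -30.4] [111.5  32.1] 71.9 lo/hi [[54.0, -80.0, 30.0], [90.0, 20.0, 41.0]]
side knob 161 [  1.  -38.5] [41.  41.3] 64.2 lo/hi [[-18.0, -58.0, 145.0], [20.0, -20.0, 163.0]]
side knob 137 [-17.4  69.5] [31.4 73. ] 53.6 lo/hi [[-42.0, 51.0, 132.0], [15.0, 99.0, 175.0]]
top back 506 [-5.8 19.3] [104.4  93.4] 0.5 lo/hi [[-57.0, -24.0, 43.0], [44.0, 59.0, 52.0]]
top rail/lip 240 [-56.7   8.6] [ 70.3 141.2] 8.6 lo/hi [[-88.0, -59.0, 30.0], [-20.0, 75.0, 41.0]]
top rail/lip 114 [-41.4 -92.4] [56. 55.] 0.4 lo/hi [[-68.0, -119.0, 30.0], [-14.0, -66.0, 42.0]]
top rail/lip 65 [ 49.6 -91.9] [40.5 54. ] 3.8 lo/hi [[29.0, -116.0, 30.0], [66.0, -65.0, 41.0]]
top knob 134 [ -0.2 -35. ] [40.4 42.5] 30.6 lo/hi [[-19.0, -54.0, 153.0], [19.0, -16.0, 165.0]]
```

It is in the channel, with no side force and about 23 mm to go.

Call:
jog_arm(linear=[[-0.005, 0, 0], [-0.005, 0, 0], [-0.005, 0, 0], [-0.004, 0, 0], [-0.003, 0, 0], [-0.002, 0, 0], [0, 0, 0]], turn=[[0, 0, 0], [0, 0, 0], [0, 0, 0], [0, 0, 0], [0, 0, 0], [0, 0, 0], [0, 0, 0]])

```text
t: 24.55
position: [0.4727, 0.0028, 0.0148]
eef_rot: [180.0, 0.0, 106.9]
force: [-0.2, -0.5, 0.3]
width: 0.0851
grasp_force: 0.0
```

Call:
jog_arm(linear=[[-0.001, 0, 0], [-0.001, 0, 0], [0, 0, 0]], turn=[[0, 0, 0], [0, 0, 0], [0, 0, 0]])

```text
t: 24.85
position: [0.4733, 0.0013, 0.0149]
eef_rot: [180.0, -0.0, 107.0]
force: [0.4, 1.2, -1.2]
width: 0.0852
grasp_force: 0.6
```

```bash
python3 look2.py
```

```text
24.85 [0.47328655 0.00132576 0.01485063] [ 1.79990379e+02 -3.26906784e-03  1.06958666e+02] f [ 0.4  1.2 -1.2] Q [-1.4 53.8 27.8]
side back 491 [-5.6 -8.1] [101.7  95.2] 0.3 lo/hi [[-55.0, -53.0, 43.0], [36.0, 37.0, 51.0]]
side rail/lip 560 [-26.3 -30.2] [121.8 192.1] 7.1 lo/hi [[-86.0, -118.0, 30.0], [33.0, 52.0, 41.0]]
side rail/lip 144 [ 71.  -28.1] [109.7  34.7] 84.2 lo/hi [[53.0, -80.0, 30.0], [90.0, 21.0, 41.0]]
side knob 159 [  1.3 -40.6] [41.4 41.2] 78.4 lo/hi [[-18.0, -59.0, 145.0], [19.0, -20.0, 163.0]]
side knob 137 [-21.7  45.5] [27.3 71.2] 43.2 lo/hi [[-41.0, 26.0, 131.0], [10.0, 76.0, 173.0]]
top back 384 [-5.1 -5.7] [ 92.6 104.4] 89.6 lo/hi [[-56.0, -50.0, 43.0], [44.0, 33.0, 52.0]]
top rail/lip 341 [-54.6 -36.7] [ 65.2 181.6] 15.1 lo/hi [[-87.0, -117.0, 30.0], [-16.0, 48.0, 41.0]]
top rail/lip 129 [ 48.7 -60.9] [119.1  39.4] 70.4 lo/hi [[29.0, -114.0, 30.0], [64.0, -1.0, 41.0]]
top knob 135 [ -0.1 -34.8] [39.8 42. ] 30.8 lo/hi [[-20.0, -54.0, 152.0], [19.0, -16.0, 165.0]]
```

Very near the stop; push on for firm contact.

Call:
jog_arm(linear=[[-0.001, 0, 0], [-0.001, 0, 0], [-0.001, 0, 0], [0, 0, 0], [0, 0, 0]], turn=[[0, 0, 0], [0, 0, 0], [0, 0, 0], [0, 0, 0], [0, 0, 0]])

```text
t: 25.45
position: [0.4734, 0.0006, 0.0147]
eef_rot: [-179.9, -0.1, 107.1]
force: [-4.8, 16.1, 4.3]
width: 0.0852
grasp_force: 8.3
```

```bash
python3 look2.py | grep -v -e lip
```

```text
25.45 [0.47341061 0.00055052 0.01473427] [-1.79949342e+02 -1.32713941e-01  1.07125597e+02] f [-4.8 16.1  4.3] Q [-1.4 53.  27.7]
side back 497 [-6.4 -9.3] [ 97.5 102.4] 88.0 lo/hi [[-56.0, -54.0, 43.0], [34.0, 37.0, 51.0]]
side knob 161 [  1.1 -39. ] [42.  42.4] 35.7 lo/hi [[-19.0, -58.0, 148.0], [18.0, -20.0, 163.0]]
side knob 137 [-17.3  46.6] [37.  74.6] 47.7 lo/hi [[-42.0, 24.0, 132.0], [17.0, 75.0, 174.0]]
top back 349 [-5.8 -5.3] [103.6  93.2] 0.3 lo/hi [[-56.0, -50.0, 43.0], [44.0, 34.0, 52.0]]
top knob 134 [ -0.  -34.8] [39.9 42.2] 25.6 lo/hi [[-20.0, -54.0, 152.0], [19.0, -16.0, 163.0]]
```

A 17 N push gives no more travel, so it is home. Retreat, rise, shut the gripper and go above the knob.

Call:
jog_arm(linear=[[0.006, 0, 0], [0.012, 0, 0], [0, 0, -0.04], [0, 0, -0.045], [0, 0, -0.045], [0, 0, -0.045], [0, 0, -0.04], [0, 0, 0]], turn=[[0, 0, 0], [0, 0, 0], [0, 0, 0], [0, 0, 0], [0, 0, 0], [0, 0, 0], [0, 0, 0], [0, 0, 0]])

```text
t: 26.35
position: [0.4707, 0.0161, 0.2346]
eef_rot: [179.6, 0.0, 106.9]
force: [-0.3, -0.1, -1.4]
width: 0.0857
grasp_force: 0.0
```

Call:
jog_arm(linear=[[0, 0, 0], [0, 0, 0], [0, 0, 0], [0, 0, 0], [0, 0, 0], [0, 0, 0]], turn=[[0, 0, 0], [0, 0, 0], [0, 0, 0], [0, 0, 0], [0, 0, 0], [0, 0, 0]], gripper=255)

```text
t: 26.95
position: [0.4688, 0.0155, 0.2296]
eef_rot: [-180.0, 0.0, 106.9]
force: [-0.0, 0.1, -0.1]
width: 0.0005
grasp_force: 0.0
```

```bash
python3 look2.py
python3 - <<'E'
from h import *
plan([tcp((0,-.035,.175),0,(0,0,0))])
print(get_obs()["width"])
E
```

```text
26.95 [0.46879893 0.01552796 0.22957713] [-1.79979958e+02  2.41734291e-03  1.06941728e+02] f [-0.   0.1 -0.1] Q [ -1.5  68.7 242.6]
side back 496 [-4.6 -8.4] [105.3  94.9] 1.1 lo/hi [[-56.0, -55.0, 43.0], [34.0, 37.0, 52.0]]
side rail/lip 538 [-35.3 -44.5] [104.  197.5] 22.2 lo/hi [[-86.0, -119.0, 30.0], [33.0, 49.0, 42.0]]
side rail/lip 107 [ 78.8 -21. ] [93.3 20. ] 84.2 lo/hi [[72.0, -66.0, 31.0], [91.0, 24.0, 42.0]]
side knob 159 [  1.3 -38.8] [41.2 41.7] 56.5 lo/hi [[-19.0, -58.0, 146.0], [19.0, -20.0, 164.0]]
top back 550 [-5.5 -4.7] [104.4  93.5] 0.8 lo/hi [[-56.0, -49.0, 43.0], [45.0, 41.0, 51.0]]
top rail/lip 398 [-48.8 -26.2] [177.3 108.4] 77.9 lo/hi [[-88.0, -115.0, 30.0], [9.0, 53.0, 42.0]]
top rail/lip 159 [ 52.9 -42.1] [158.4  40.5] 77.7 lo/hi [[29.0, -115.0, 31.0], [65.0, 31.0, 41.0]]
top rail/lip 66 [ 74.9 -13.8] [87.1 14.9] 77.1 lo/hi [[71.0, -53.0, 30.0], [90.0, 27.0, 41.0]]
top knob 134 [  0.1 -34.7] [40.2 42. ] 27.4 lo/hi [[-20.0, -54.0, 152.0], [19.0, -16.0, 164.0]]
[-0.1147, 0.0016, 0.0547] [-0.0, 0.0, -0.05] tcp [ 0.504 -0.094  0.175]
-1.8792864676759917e-05
```

Drawer front at (−5, −5) mm: seated. Moving above the knob.

Call:
jog_arm(linear=[[-0.035, 0.0016, 0], [-0.04, 0, 0], [-0.04, 0, 0], [0, 0, 0.03], [0, 0, 0.0247], [0, 0, 0]], turn=[[0, 0, 0], [0, 0, 0], [0, 0, 0], [0, 0, 0], [0, 0, 0], [0, 0, 0]])

```text
t: 27.65
position: [0.5024, -0.0939, 0.1726]
eef_rot: [-179.8, -0.1, 106.9]
force: [-1.0, 0.7, 0.3]
width: -0.0001
grasp_force: 0.0
```

Call:
jog_arm(linear=[[0, 0, 0.006], [0, 0, 0.005], [0, 0, 0.004], [0, 0, 0.004], [0, 0, 0.004], [0, 0, 0.003], [0, 0, 0.002], [0, 0, 0]], turn=[[0, 0, 0], [0, 0, 0], [0, 0, 0], [0, 0, 0], [0, 0, 0], [0, 0, 0], [0, 0, 0], [0, 0, 0]])

```text
t: 28.45
position: [0.5044, -0.0938, 0.1473]
eef_rot: [179.9, 0.0, 107.0]
force: [-0.9, 1.7, 7.9]
width: 0.0001
grasp_force: 3.7
```

Call:
jog_arm(linear=[[0, 0, 0.002], [0, 0, 0.0015], [0, 0, 0.0015], [0, 0, 0.001], [0, 0, 0]], turn=[[0, 0, 0], [0, 0, 0], [0, 0, 0], [0, 0, 0], [0, 0, 0]])

```text
t: 28.95
position: [0.5047, -0.0938, 0.1436]
eef_rot: [179.9, -0.0, 106.9]
force: [-18.6, 4.9, 52.3]
width: 0.0001
grasp_force: 26.3
```

The knob is hard against its stop (52 N, 16 mm of travel). Release and retreat.

Call:
jog_arm(linear=[[0, 0, -0.004], [0, 0, -0.006], [0, 0, -0.008], [0, 0, -0.015], [0, 0, -0.04], [0, 0, -0.04], [0.03, 0, 0], [0.03, 0, 0]], turn=[[0, 0, 0], [0, 0, 0], [0, 0, 0], [0, 0, 0], [0, 0, 0], [0, 0, 0], [0, 0, 0], [0, 0, 0]])

```text
t: 29.75
position: [0.4865, -0.0363, 0.2552]
eef_rot: [179.9, 0.0, 106.9]
force: [0.1, 0.1, -0.5]
width: 0.0002
grasp_force: 0.0
```

Call:
jog_arm(linear=[[0.04, 0, 0], [0.03, 0, 0], [0, 0, 0], [0, 0, 0]], turn=[[0, 0, 0], [0, 0, 0], [0, 0, 0], [0, 0, 0]])

```text
t: 30.15
position: [0.4659, 0.0306, 0.2543]
eef_rot: [180.0, 0.0, 107.0]
force: [0.7, -1.5, -0.2]
width: 0.0001
grasp_force: 0.0
```

```bash
python3 look2.py | grep -v lip
```

```text
30.15 [0.46592625 0.0306013  0.25428744] [1.79983137e+02 3.70668709e-03 1.07012404e+02] f [ 0.7 -1.5 -0.2] Q [1.000e-01 8.390e+01 2.673e+02]
side back 484 [-5.6 -9. ] [103.5  95.1] 0.8 lo/hi [[-56.0, -54.0, 43.0], [36.0, 37.0, 52.0]]
side knob 161 [  0.6 -39. ] [41.3 41.9] 81.6 lo/hi [[-19.0, -58.0, 144.0], [18.0, -20.0, 164.0]]
top back 548 [-5.5 -4.9] [104.1  93.9] 0.6 lo/hi [[-56.0, -49.0, 43.0], [45.0, 41.0, 52.0]]
top knob 135 [  0.1 -34.6] [40.  42.2] 28.1 lo/hi [[-19.0, -54.0, 151.0], [19.0, -16.0, 163.0]]
```

The knob is up again, the drawer front is home, and the arm is clear.

```bash
python3 -c "
from workcell import manip
print(manip.finish_job())"
```

```text
the job is handed in; nothing more can be done
None
```

I handed the job in at about 30 s: the drawer front is face down and home against the stop, the punch was pressed fully once and its knob is back up, and the arm did not go near the other items. The first lift fell back flat and had to be repeated, and during it the fingers briefly pressed the drawer front with about 60 N.

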